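# Set the washed planting tools up to dry and start the fan

### The arm

A 6-joint arm with a two-finger parallel gripper is mounted at the origin on the work surface. World frame = base frame: x ahead of the robot, y to its left, z up, the work surface at z = 0. Lengths are in m, angles in rad, forces in N, time in s.
With the tool pointing down it reaches from about 0.4 to 0.825 m from the base axis. Payload 7 kg.
Tool frame: the origin (TCP) lies midway between the tips of the shut fingers; the grasp point (between the pads) lies behind it (robot.hold_point_z is the x of the grasp point in the tool frame, in m); x points along the fingers, y is the direction in which the jaws open and shut, and the axes are right-handed (so a half turn about x gives the same grasp; the last joint's range is limited). The gripper opens to 88 mm and grips with 3 to 60 N. Pads are 19 mm wide; open, the fingers measure 130 mm over their backs; the gripper's body (78 mm by 193 mm) begins 47 mm behind the grasp point.
Start: joints at [-0.916, 0.359, 0.012, 0, -1.224, -0.288], TCP at [0.242, -0.63, 0.227] pointing down, gripper open.
Joint ranges: [-3.07, 3.07], [-1.43, 2.12], [-1.02, 1.25], [-3.03, 1.67], [-3.05, -0], [-3.03, 3.03]. Speed limits (rad/s): [2.39, 2.39, 3.01, 3.14, 3.14, 3.14].

### API

Orientations are given as a unit quaternion [w, x, y, z].
In Python, from cell import robot gives the robot as it stands. The module is installed in compiled form; this text tells all that it offers.
- The arm moves only by the tool drive_tool, never from a script. Its argument "motion" is text: rows parted by semicolons, each of 5 numbers parted by spaces: the shift along the tool's x, y, z as a fraction of full scale, then the turn about the tool's x as a fraction of full scale, then the opening, from 0 (shut) to 1 (fully open). In form: x y z twist jaw; .... A call has exactly 8 rows; each row is the pose to reach, as a shift and turn from the pose commanded when the call began, along the tool's axes at that moment; what a row does not reach only later rows make up. Full scale, the value 1, is 0.75 m for a shift and 45 degrees for a turn. A row lasts 1/8 s, in which the tool goes at most 62.5 mm and 10.7 degrees, less where a joint would pass 70% of its speed; a pose out of reach is approached as far as the arm can. A call with a number of a shift or a turn outside -1 to 1 is refused whole. A call with a gripper value outside its range is refused whole. The fingers move at their own pace and stop on an object; "squeeze" is the grip in N (left out, the last holds). Time passes only in rows, so rows that repeat a pose let the fingers close, or fill a call up. It gives the time, the measured TCP pose, the force and the opening at its end, in the units of the state.
- robot.read_state(): the state, without advancing time (a new reading comes with each control period).
- robot.camera(name): name is "side" or "top" or "wrist"; returns a dict with "color" (480x640x3 uint8, blue, green, red), "z_map" (480x640 float32, m along the optical axis (not along the pixel's ray), 0 where there is no reading), "fx", "fy", "cx", "cy" (pixels), "rvec" (rotation vector, rad) and "tvec" (3), from world to camera coordinates, as OpenCV has them. Camera axes: x right, y down, z forward; pixel columns grow to the right and rows downward; lengths in m; the calibration is good to about 2 mm. A picture is of the moment at which its call begins.
- robot.close_job(): hands the job in, once; it reports no verdict.
The state is a dict: "time": time; "q": joint angles; "dq": joint speeds; "joint_efforts": joint torques, N m; "tool_pos": TCP position; "eef_rot": TCP orientation; "ft_force": force on the tool from outside, world axes, zero at the start; "torque": the same for the moment, N m; "grip_width": finger opening in m.
Only numpy, scipy, OpenCV 4.12 (cv2) and the standard library are available. Lean on these libraries where they do the work, as an engineer would, in place of code of your own. Each camera call takes 0.05 s, during which the arm holds its last target. There are 200 camera calls.

### The job

The washed planting tools are to dry in the fan's draught. Stand every wooden dibber point-down and upright in a conical cup of its own, fully seated, and stand every flat stone marker upright on a short end, right down in a rack slot of its own; only when all are standing, push the fan's lever fully over towards the fan. Leave the egg cup where it stands.

Things in the scene. Friction and masses are not known exactly. Their poses are not given: they have to be found in the camera images.
- dibber1_c (a point): wooden dibber, 140 mm long, 80-130 g: square grip 36 x 36 x 60 mm, then a round taper 80 mm long, 34 to 8 mm diameter. Starts lying flat, axis 18 mm above the table. Point: on the axis half-way along (10 mm down the taper; grip's middle at local x = -40 mm). Local x: along the axis from grip to point (down when stood); y, z square to the grip's flats. May be absent
- dibber2_c (a point): wooden dibber, 140 mm long, 80-130 g: square grip 36 x 36 x 60 mm, then a round taper 80 mm long, 34 to 8 mm diameter. Starts lying flat, axis 18 mm above the table. Point: on the axis half-way along (10 mm down the taper; grip's middle at local x = -40 mm). Local x: along the axis from grip to point (down when stood); y, z square to the grip's flats. May be absent
- dibber3_c (a point): wooden dibber, 140 mm long, 80-130 g: square grip 36 x 36 x 60 mm, then a round taper 80 mm long, 34 to 8 mm diameter. Starts lying flat, axis 18 mm above the table. Point: on the axis half-way along (10 mm down the taper; grip's middle at local x = -40 mm). Local x: along the axis from grip to point (down when stood); y, z square to the grip's flats. May be absent
- slate1_c (a point): a plain dark stone bed marker, a rectangular slab 120 (local x) x 54 (local y) x 16 (local z) mm, 200 to 340 g, starting flat on the table. This point is its centre. It is the same either way round. May be absent
- slate2_c (a point): a plain dark stone bed marker, a rectangular slab 120 (local x) x 54 (local y) x 16 (local z) mm, 200 to 340 g, starting flat on the table. This point is its centre. It is the same either way round. May be absent
- slate3_c (a point): a plain dark stone bed marker, a rectangular slab 120 (local x) x 54 (local y) x 16 (local z) mm, 200 to 340 g, starting flat on the table. This point is its centre. It is the same either way round. May be absent
- cup1 (a point): centre of the mouth of one of three fixed grey metal conical cups, 75 mm apart along local y in a row roughly across the robot's view, on a board; z up. Mouth 85 mm above the table, 30 mm inside, 40 mm outside diameter; bore 70 mm deep, same taper as a dibber. A seated dibber has its point about 67 mm below the mouth, its centre point about 3 mm above this mouth point, and 13 mm of taper showing below its grip
- slot1 (a point): floor centre of one of three parallel slots in a fixed wooden block (94 x 164 mm, 38 mm high). z up; slot 70 mm long along local x (roughly away from the robot), closed at both ends, 21 mm wide along local y, 30 mm deep; floor 8 mm above the table; slots 46 mm apart along local y (slot1 right-hand from the robot, slot3 left-hand)
- cup2 (a point): centre of the mouth of one of three fixed grey metal conical cups, 75 mm apart along local y in a row roughly across the robot's view, on a board; z up. Mouth 85 mm above the table, 30 mm inside, 40 mm outside diameter; bore 70 mm deep, same taper as a dibber. A seated dibber has its point about 67 mm below the mouth, its centre point about 3 mm above this mouth point, and 13 mm of taper showing below its grip
- slot2 (a point): floor centre of one of three parallel slots in a fixed wooden block (94 x 164 mm, 38 mm high). z up; slot 70 mm long along local x (roughly away from the robot), closed at both ends, 21 mm wide along local y, 30 mm deep; floor 8 mm above the table; slots 46 mm apart along local y (slot1 right-hand from the robot, slot3 left-hand)
- cup3 (a point): centre of the mouth of one of three fixed grey metal conical cups, 75 mm apart along local y in a row roughly across the robot's view, on a board; z up. Mouth 85 mm above the table, 30 mm inside, 40 mm outside diameter; bore 70 mm deep, same taper as a dibber. A seated dibber has its point about 67 mm below the mouth, its centre point about 3 mm above this mouth point, and 13 mm of taper showing below its grip
- slot3 (a point): floor centre of one of three parallel slots in a fixed wooden block (94 x 164 mm, 38 mm high). z up; slot 70 mm long along local x (roughly away from the robot), closed at both ends, 21 mm wide along local y, 30 mm deep; floor 8 mm above the table; slots 46 mm apart along local y (slot1 right-hand from the robot, slot3 left-hand)
- switch (a joint): the fan's toggle lever, rad: 0 = leaning towards the robot (off), 1.0 = pushed fully over away from the robot, towards the fan (on). It stays where it is left and needs about 1 N at its knob
- switch_tip (a point): centre of the lever's black ball knob, 26 mm diameter, on an 80 mm arm turning about a level axis along world y, 34 mm above the table. At 0 it leans 0.5 rad from vertical to the robot (-x), at 1.0 as far to the fan (+x), so the knob travels 77 mm. The fan head (180 mm wide, to 240 mm high) begins 125 mm beyond the lever's axis
- eggcup: bystander, leave alone: white ceramic egg cup, 62 mm high, 48 mm across, standing on the table; origin at its underside
Things that resemble listed ones, but are neither listed nor needed, are in the scene too. Leave any pink or turquoise look-alike of the part that bears slate2_c alone.

How it is judged:
On the way, in this order (a step that is already met when the one before it is completed fails the run):
1. every dibber is seated in a cup and every stone marker stands in a slot (angle between each of dibber1_c, dibber2_c, dibber3_c's own x axis and vertical above 3.02 rad and linear speed of each of dibber1, dibber2, dibber3 below 0.02 m/s and (distance between dibber1_c and cup1 below 0.009 m or distance between dibber1_c and cup2 below 0.009 m or distance between dibber1_c and cup3 below 0.009 m) and (distance between dibber2_c and cup1 below 0.009 m or distance between dibber2_c and cup2 below 0.009 m or distance between dibber2_c and cup3 below 0.009 m) and (distance between dibber3_c and cup1 below 0.009 m or distance between dibber3_c and cup2 below 0.009 m or distance between dibber3_c and cup3 below 0.009 m) and angle between the x axis of each of slate1_c, slate2_c, slate3_c and the z axis of slot1, either way round below 0.26 rad and linear speed of each of slate1, slate2, slate3 below 0.06 m/s and ((y of slate1_c in the frame of slot1 between -0.018 and 0.018 m and x of slate1_c in the frame of slot1 between -0.02 and 0.02 m and z of slate1_c in the frame of slot1 between 0.052 and 0.066 m) or (y of slate1_c in the frame of slot2 between -0.018 and 0.018 m and x of slate1_c in the frame of slot2 between -0.02 and 0.02 m and z of slate1_c in the frame of slot2 between 0.052 and 0.066 m) or (y of slate1_c in the frame of slot3 between -0.018 and 0.018 m and x of slate1_c in the frame of slot3 between -0.02 and 0.02 m and z of slate1_c in the frame of slot3 between 0.052 and 0.066 m)) and ((y of slate2_c in the frame of slot1 between -0.018 and 0.018 m and x of slate2_c in the frame of slot1 between -0.02 and 0.02 m and z of slate2_c in the frame of slot1 between 0.052 and 0.066 m) or (y of slate2_c in the frame of slot2 between -0.018 and 0.018 m and x of slate2_c in the frame of slot2 between -0.02 and 0.02 m and z of slate2_c in the frame of slot2 between 0.052 and 0.066 m) or (y of slate2_c in the frame of slot3 between -0.018 and 0.018 m and x of slate2_c in the frame of slot3 between -0.02 and 0.02 m and z of slate2_c in the frame of slot3 between 0.052 and 0.066 m)) and ((y of slate3_c in the frame of slot1 between -0.018 and 0.018 m and x of slate3_c in the frame of slot1 between -0.02 and 0.02 m and z of slate3_c in the frame of slot1 between 0.052 and 0.066 m) or (y of slate3_c in the frame of slot2 between -0.018 and 0.018 m and x of slate3_c in the frame of slot2 between -0.02 and 0.02 m and z of slate3_c in the frame of slot2 between 0.052 and 0.066 m) or (y of slate3_c in the frame of slot3 between -0.018 and 0.018 m and x of slate3_c in the frame of slot3 between -0.02 and 0.02 m and z of slate3_c in the frame of slot3 between 0.052 and 0.066 m)) and value of joint switch below 0.5 rad), for 0.2 s.
2. the fan's lever is pushed over (value of joint switch above 0.85 rad), for 0.2 s.
At the end, for the whole second after the job is handed in: each dibber is point-down within 7 deg of upright, its centre within 9 mm of a cup mouth centre; each stone marker is on a short end within 15 deg of upright in a slot (centre 52-66 mm above its floor, within 18 mm across, 20 mm along); all at rest; lever beyond 0.85 rad (angle between each of dibber1_c, dibber2_c, dibber3_c's own x axis and vertical above 3.02 rad and linear speed of each of dibber1, dibber2, dibber3 below 0.02 m/s and (distance between dibber1_c and cup1 below 0.009 m or distance between dibber1_c and cup2 below 0.009 m or distance between dibber1_c and cup3 below 0.009 m) and (distance between dibber2_c and cup1 below 0.009 m or distance between dibber2_c and cup2 below 0.009 m or distance between dibber2_c and cup3 below 0.009 m) and (distance between dibber3_c and cup1 below 0.009 m or distance between dibber3_c and cup2 below 0.009 m or distance between dibber3_c and cup3 below 0.009 m) and angle between the x axis of each of slate1_c, slate2_c, slate3_c and the z axis of slot1, either way round below 0.26 rad and linear speed of each of slate1, slate2, slate3 below 0.06 m/s and ((y of slate1_c in the frame of slot1 between -0.018 and 0.018 m and x of slate1_c in the frame of slot1 between -0.02 and 0.02 m and z of slate1_c in the frame of slot1 between 0.052 and 0.066 m) or (y of slate1_c in the frame of slot2 between -0.018 and 0.018 m and x of slate1_c in the frame of slot2 between -0.02 and 0.02 m and z of slate1_c in the frame of slot2 between 0.052 and 0.066 m) or (y of slate1_c in the frame of slot3 between -0.018 and 0.018 m and x of slate1_c in the frame of slot3 between -0.02 and 0.02 m and z of slate1_c in the frame of slot3 between 0.052 and 0.066 m)) and ((y of slate2_c in the frame of slot1 between -0.018 and 0.018 m and x of slate2_c in the frame of slot1 between -0.02 and 0.02 m and z of slate2_c in the frame of slot1 between 0.052 and 0.066 m) or (y of slate2_c in the frame of slot2 between -0.018 and 0.018 m and x of slate2_c in the frame of slot2 between -0.02 and 0.02 m and z of slate2_c in the frame of slot2 between 0.052 and 0.066 m) or (y of slate2_c in the frame of slot3 between -0.018 and 0.018 m and x of slate2_c in the frame of slot3 between -0.02 and 0.02 m and z of slate2_c in the frame of slot3 between 0.052 and 0.066 m)) and ((y of slate3_c in the frame of slot1 between -0.018 and 0.018 m and x of slate3_c in the frame of slot1 between -0.02 and 0.02 m and z of slate3_c in the frame of slot1 between 0.052 and 0.066 m) or (y of slate3_c in the frame of slot2 between -0.018 and 0.018 m and x of slate3_c in the frame of slot2 between -0.02 and 0.02 m and z of slate3_c in the frame of slot2 between 0.052 and 0.066 m) or (y of slate3_c in the frame of slot3 between -0.018 and 0.018 m and x of slate3_c in the frame of slot3 between -0.02 and 0.02 m and z of slate3_c in the frame of slot3 between 0.052 and 0.066 m)) and value of joint switch above 0.85 rad); the robot touches nothing.
It fails at once if the egg cup is moved by more than 5 cm or knocked over (distance of eggcup from where it was at the start of the episode above 0.05 m or angle between eggcup's own z axis and vertical above 0.6 rad).
Of dibber1, dibber2, dibber3 only 2 to 3 are there at a start; the rules pass over those that are not, and their reading is None.
Of slate1, slate2, slate3 only 2 to 3 are there at a start; the rules pass over those that are not, and their reading is None.
At some moment in a run one of dibber1, dibber2, dibber3 may be knocked a few centimetres aside while the robot is not near it.
It also fails if it takes over 210 s, if anything falls off the work surface, if the arm or the gripper's body presses on something with over 40 N, if the wrist force passes 120 N, or if a joint passes its speed limit or range.

## Working session

There is one attempt and no reset: what is moved stays moved. The work goes in short steps, Python scripts to look and compute and a tool call to move; the robot and the scene stay as the last step left them, time stands still between calls to the robot, and variables do not carry over. Pictures are saved under pics/ and viewed, about 12 in all and at most 16, crops included, and the job is handed in when it is done.

Besides the shell and the picture viewer there is one more tool, called after "Emit:" as name(argument=value, ...), one argument or row to a line, values as JSON. drive_tool: Moves the arm, as the interface text tells. Its arguments: {"type":"object","properties":{"motion":{"type":"string"},"squeeze":{"type":"number"}},"required":["motion"]}

```bash
mkdir -p pics
cat > h.py <<'E'
import numpy as np, cv2
from cell import robot
from scipy.spatial.transform import Rotation as R
def cam(n):
    c=robot.camera(n); return c
def world(c,stepmask=None):
    z=c['z_map'].astype(float); v,u=np.mgrid[:480,:640]
    P=np.stack([(u-c['cx'])/c['fx']*z,(v-c['cy'])/c['fy']*z,z],-1)
    M=cv2.Rodrigues(np.array(c['rvec'],float))[0]
    W=(P-np.array(c['tvec'],float).ravel())@M
    W[z<=0]=np.nan
    return W
def proj(c,p):
    K=np.array([[c['fx'],0,c['cx']],[0,c['fy'],c['cy']],[0,0,1.]])
    return cv2.projectPoints(np.array(p,float).reshape(-1,3),np.array(c['rvec'],float),np.array(c['tvec'],float),K,None)[0].reshape(-1,2)
def save(c,name): np.savez(''+name+'.npz',**c)
def load(name):
    d=np.load(''+name+'.npz'); return {k:d[k] for k in d}
E
python3 - <<'E'
from h import *
s=robot.read_state(); print(s); print(robot.hold_point_z)
print(R.from_quat(np.roll(s['eef_rot'],-1)).as_matrix().round(3))
for n in('top','side'):
    c=cam(n); save(c,n+'0'); cv2.imwrite(f'pics/{n}0.png',c['color'])
    M=cv2.Rodrigues(np.array(c['rvec'],float))[0]; print(n,(-M.T@np.array(c['tvec']).ravel()).round(3),M.round(2).tolist(),c['fx'])
E
```

```text
{'time': 0.0, 'q': array([-9.15909399e-01,  3.59361497e-01,  1.10238289e-02, -3.61209893e-04,
       -1.22411005e+00, -2.88121808e-01]), 'dq': array([ 0.00161884, -0.0015824 , -0.0004631 ,  0.00050144,  0.0012096 ,
        0.00074844]), 'joint_efforts': array([-3.04068762e-04, -5.82717705e+01,  2.93073070e+01,  6.99728519e+00,
        7.17966323e-03, -1.61358962e-04]), 'tool_pos': array([ 0.24185368, -0.62963214,  0.22562188]), 'eef_rot': array([ 0.69509981, -0.12832799,  0.69541627,  0.12947736]), 'ft_force': array([-0.57574298, -0.33259821,  0.22024075]), 'torque': array([ 0.00208889, -0.06022196,  0.07196385]), 'grip_width': 0.08718201289172801}
-0.0188
[[-0.001 -0.358  0.934]
 [ 0.002  0.934  0.358]
 [-1.     0.002 -0.   ]]
top [ 0.32  -0.011  1.099] [[-0.02, -1.0, 0.0], [-0.99, 0.02, -0.15], [0.15, -0.0, -0.99]] 492.1498198741457
side [0.109 0.865 0.622] [[-0.92, -0.39, -0.01], [-0.18, 0.44, -0.88], [0.35, -0.81, -0.47]] 441.2189427925192
```

View pics/top0.png

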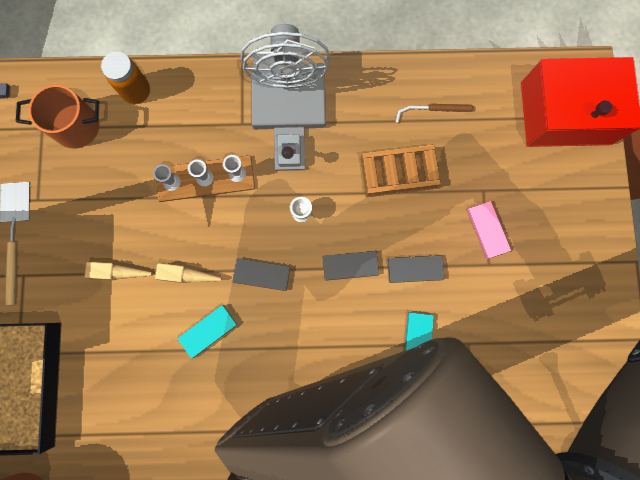

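View pics/side0.png

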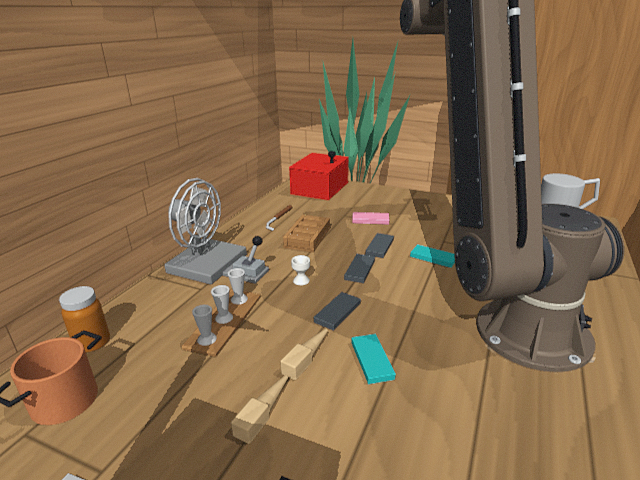

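```bash
cat > meas.py <<'E'
from h import *
def rects(c,xr=(0.33,0.9)):
    W=world(c); col=c['color'].astype(int); b,g,r=col[...,0],col[...,1],col[...,2]
    hsv=cv2.cvtColor(c['color'],cv2.COLOR_BGR2HSV)
    out=[]
    def comp(m,name,amin):
        n,l,st,ce=cv2.connectedComponentsWithStats(m.astype(np.uint8))
        for i in range(1,n):
            if st[i,4]<amin: continue
            P=W[l==i]; P=P[np.isfinite(P[:,0])]
            if len(P)<amin: continue
            (cx,cy),(w,h),a=cv2.minAreaRect((P[:,:2]*1000).astype(np.float32))
            if w<h: w,h,a=h,w,a+90
            out.append((name,ce[i].round().astype(int).tolist(),(round(cx),round(cy)),(round(w),round(h)),round(a),round(np.median(P[:,2])*1000),P))
            print(*out[-1][:-1])
    X,Y,Z=W[...,0],W[...,1],W[...,2]
    inb=(X>xr[0])&(X<xr[1])&(abs(Y)<0.75)
    comp(inb&(Z>0.008)&(Z<0.025)&(hsv[...,2]<110)&(hsv[...,1]<90),'slate',150)
    comp(inb&(Z>0.006)&(Z<0.05)&(X<0.68)&(hsv[...,1]<170)&(hsv[...,2]>150)&(hsv[...,1]>40)&(hsv[...,0]<35),'dib',150)
    return out,W
if __name__=='__main__':
    c=load('top0'); o,W=rects(c)
    X,Y,Z=W[...,0],W[...,1],W[...,2]
    # cups: rim points
    m=(Z>0.080)&(Z<0.092)&(X>0.5)&(X<0.8)&(Y>0)&(Y<0.4)
    n,l,st,ce=cv2.connectedComponentsWithStats(cv2.dilate(m.astype(np.uint8),np.ones((5,5))))
    for i in range(1,n):
        P=W[(l==i)&m]; 
        if len(P)<15: continue
        x,y=P[:,0],P[:,1]; s=np.linalg.lstsq(np.c_[x,y,np.ones(len(x))],x*x+y*y,rcond=None)[0]
        cx,cy=s[0]/2,s[1]/2; print('rim',ce[i].round(),len(P),cx.round(4),cy.round(4),'r',np.sqrt(s[2]+cx*cx+cy*cy).round(4), P[:,2].mean().round(4))
    m=(Z>0.031)&(Z<0.045)&(X>0.5)&(X<0.8)&(Y<-0.05)&(Y>-0.4)
    P=W[m]; r=cv2.minAreaRect((P[:,:2]*1000).astype(np.float32)); print('rack',r,np.median(P[:,2]))
    m2=(Z<0.022)&(Z>0.002); 
    # slot floors within rack
    (cx,cy),(w,h),a=r
    for u,v in [(287,151),(301,208)]:
        print('pix',u,v,W[v-3:v+4,u-3:u+4].reshape(-1,3)[np.nanargmax(W[v-3:v+4,u-3:u+4,2])].round(3))
    img=cv2.resize(c['color'][120:300,80:480],None,fx=2,fy=2,interpolation=cv2.INTER_CUBIC); cv2.imwrite('pics/crop0.png',img)
E
python3 meas.py
```

```text
slate [289, 126] (754, 32) (166, 4) 90 18
slate [346, 264] (430, -99) (119, 54) 94 16
slate [421, 260] (436, -250) (100, 25) 86 16
slate [261, 274] (415, 99) (119, 54) 80 16
dib [399, 171] (640, -217) (164, 92) 95 38
dib [232, 185] (621, 164) (95, 30) 97 10
dib [178, 193] (606, 290) (88, 30) 96 11
dib [9, 273] (430, 652) (138, 18) 3 19
dib [111, 271] (428, 409) (139, 35) 88 34
dib [181, 274] (416, 257) (140, 36) 82 34
rim [232. 163.] 141 0.6462 0.1521 r 0.017 0.0845
rim [197. 168.] 128 0.6376 0.2267 r 0.0171 0.0847
rim [162. 173.] 135 0.629 0.301 r 0.0171 0.0848
rack ((656.8095703125, -167.385009765625), (288.2720031738281, 145.83238220214844), 72.92240905761719) 0.03767360135198784
pix 287 151 [0.654 0.035 0.123]
pix 301 208 [0.55  0.001 0.047]
```

View pics/crop0.png

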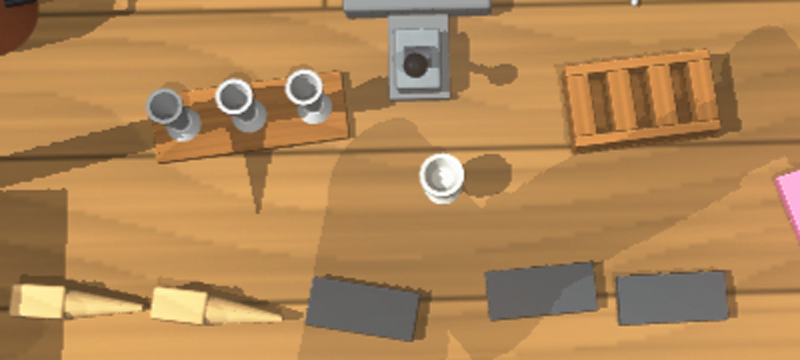

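```bash
cat >> h.py <<'E'
def plan(x,y,z,yaw,s=None):
    """world target TCP, yaw of tool y axis deg -> fractions"""
    s=s or robot.read_state(); Rm=R.from_quat(np.roll(s['eef_rot'],-1)).as_matrix()
    d=Rm.T@(np.array([x,y,z])-s['tool_pos'])/0.75
    cur=np.degrees(np.arctan2(Rm[1,1],Rm[0,1])); t=-((yaw-cur+180)%360-180)/45
    print('plan',d.round(4),'twist',round(t,3),'| cur',s['tool_pos'].round(4),'yaw',cur.round(1),'t',round(s['time'],2))
E
python3 - <<'E'
from h import *
c=load('top0'); W=world(c)
m=np.zeros((480,640),bool); m[245:295,380:455]=1
v=c['color'].max(2)
P=W[m&(W[...,2]>0.010)&(v<130)]; P=P[np.isfinite(P[:,0])]
print(len(P),cv2.minAreaRect((P[:,:2]*1000).astype(np.float32)),np.median(P[:,2]))
plan(0.43,-0.19,0.2,180)
print(robot.read_state()['time'])
E
```

```text
1326 ((419.561279296875, -243.7437744140625), (54.327728271484375, 120.62520599365234), 1.5666576623916626) 0.015846275409165098
plan [0.0349 0.4573 0.4444] twist -1.533 | cur [ 0.2419 -0.6297  0.2257] yaw 111.0 t 0.1
0.1
```

Emit:
drive_tool(
  motion="0.05 0.2 0.15 -0.3 0.9; 0.05 0.25 0.2 -0.5 0.9; 0.05 0.3 0.33 -0.7 0.9; 0.05 0.33 0.33 -0.9 0.9; 0.05 0.33 0.33 -1 0.9; 0.05 0.33 0.33 -1 0.9; 0.05 0.33 0.33 -1 0.9; 0.05 0.33 0.33 -1 0.9",
  squeeze=6,
)

```text
time: 1.1
tool_pos: [0.3843, -0.3103, 0.189]
eef_rot: [0.593, -0.385, 0.593, 0.385]
ft_force: [0.5, 0.5, 0.9]
grip_width: 0.0788
```

```bash
python3 -c "
from h import *
plan(0.421,-0.292,0.12,181.6)"
```

```text
plan [ 0.092  -0.0348  0.0421] twist -0.568 | cur [ 0.3843 -0.3103  0.189 ] yaw 156.1 t 1.1
```

Emit:
drive_tool(
  motion="0.09 -0.035 0.042 -0.2 0.9; 0.09 -0.035 0.042 -0.4 0.9; 0.09 -0.035 0.042 -0.57 0.9; 0.09 -0.035 0.042 -0.57 0.9; 0.09 -0.035 0.042 -0.57 0.9; 0.09 -0.035 0.042 -0.57 0.9; 0.09 -0.035 0.042 -0.57 0.9; 0.09 -0.035 0.042 -0.57 0.9",
)

```text
time: 2.1
tool_pos: [0.4212, -0.2922, 0.1217]
eef_rot: [-0.493, 0.507, -0.493, -0.507]
ft_force: [-0.6, 0.1, 0.2]
grip_width: 0.079
```

```bash
python3 -c "
from h import *
c=cam('wrist'); save(c,'w1'); c2=cam('top'); save(c2,'t1')
cv2.imwrite('pics/w1.png',np.hstack([cv2.resize(c['color'],(400,300)),cv2.resize(c2['color'],(400,300))]))
W=world(c); m=(W[...,2]>0.010)&(W[...,2]<0.02)&(c['color'].max(2)<130)
n,l,st,ce=cv2.connectedComponentsWithStats(m.astype(np.uint8))
for i in range(1,n):
    if st[i,4]>1000: P=W[l==i]; print(st[i],cv2.minAreaRect((P[:,:2]*1000).astype(np.float32)),np.median(P[:,2]))
plan(0.421,-0.292,0.003,181.6)"
```

```text
[ 282  219   74  100 6583] ((421.6092834472656, -265.3825988769531), (54.085601806640625, 79.81736755371094), 1.5539213418960571) 0.015046531828669487
plan [0.1582 0.0002 0.0002] twist 0.001 | cur [ 0.4211 -0.2921  0.1216] yaw -178.3 t 2.2
```

View pics/w1.png

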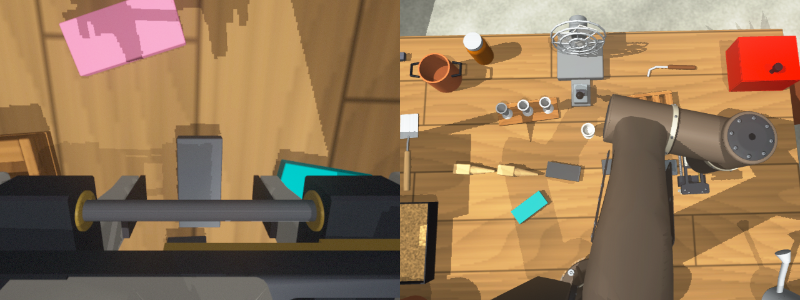

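Emit:
drive_tool(
  motion="0.08 0 0 0 0.75; 0.13 0 0 0 0.75; 0.157 0 0 0 0.75; 0.157 0 0 0 0.75; 0.157 0 0 0 0; 0.157 0 0 0 0; 0.157 0 0 0 0; 0.157 0 0 0 0",
  squeeze=6,
)

```text
time: 3.2
tool_pos: [0.4216, -0.2923, 0.0045]
eef_rot: [-0.493, 0.508, -0.492, -0.507]
ft_force: [-0.4, 1.5, 6.2]
grip_width: 0.0543
```

Emit:
drive_tool(
  motion="0 0 0 0 0; -0.03 0 0 0 0; -0.06 0 0 0 0; -0.1 0 0 0 0; -0.14 0 0 0 0; -0.2 0 0 0 0; -0.25 0 0 0 0; -0.25 0 0 0 0",
)

```text
time: 4.2
tool_pos: [0.4226, -0.2926, 0.1942]
eef_rot: [-0.494, 0.509, -0.492, -0.505]
ft_force: [0.4, 1.0, -2.9]
grip_width: 0.0535
```

```bash
python3 -c "
from h import *
c=cam('wrist'); save(c,'w2'); c2=cam('side'); save(c2,'s2')
cv2.imwrite('pics/w2.png',np.hstack([cv2.resize(c['color'],(400,300)),cv2.resize(c2['color'],(400,300))]))
s=robot.read_state(); print(s['grip_width'],s['ft_force'])
plan(0.644,-0.263,0.20,185)"
```

```text
0.05398976812883413 [-0.47335658  0.91746169 -2.67917923]
plan [-0.0122 -0.2989  0.0298] twist -0.075 | cur [ 0.4205 -0.2918  0.1909] yaw -178.4 t 4.3
```

View pics/w2.png

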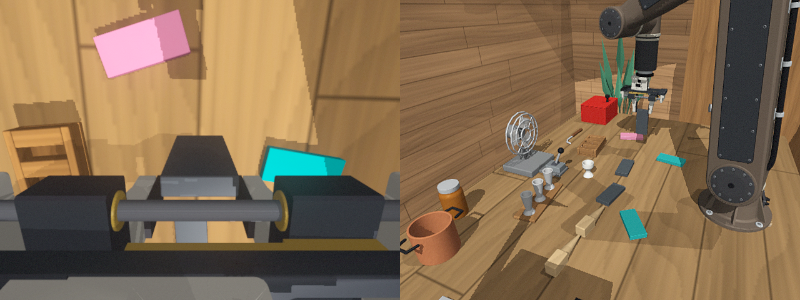

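```bash
cat >> h.py <<'E'
def held(c,tcp,zr=None):
    """points of thing held: within 0.04 of tcp in xy (tilted ok)"""
    W=world(c); d=W-np.array(tcp)
    m=(abs(d[...,0])<0.05)&(abs(d[...,1])<0.13)&(d[...,2]<0.01)&(d[...,2]>-0.14)&(W[...,2]>0.03)
    return d[m]
E
python3 -c "
from h import *
s=robot.read_state()
for n in('w2','s2'):
    P=held(load(n),s['tool_pos']); print(n,len(P))
    for z in np.arange(-0.13,0.01,0.02):
        Q=P[(P[:,2]>=z)&(P[:,2]<z+0.02)]
        if len(Q)>5: print(z.round(2),len(Q),np.percentile(Q,[5,50,95],axis=0).round(3).tolist())
"
```

```text
w2 6075
-0.11 352 [[-0.02, -0.018, -0.103], [0.004, -0.017, -0.096], [0.028, -0.016, -0.09]]
-0.09 589 [[-0.02, -0.018, -0.088], [0.004, -0.017, -0.079], [0.028, -0.016, -0.071]]
-0.07 762 [[-0.02, -0.017, -0.069], [0.004, -0.016, -0.06], [0.028, -0.016, -0.051]]
-0.05 989 [[-0.02, -0.017, -0.049], [0.004, -0.016, -0.039], [0.028, -0.015, -0.031]]
-0.03 1323 [[-0.02, -0.017, -0.029], [0.004, -0.016, -0.019], [0.027, -0.015, -0.011]]
-0.01 2060 [[-0.025, -0.016, -0.009], [0.003, -0.015, 0.002], [0.03, -0.011, 0.009]]
s2 750
-0.11 95 [[-0.027, -0.005, -0.105], [-0.002, 0.001, -0.098], [0.023, 0.004, -0.091]]
-0.09 125 [[-0.028, -0.005, -0.089], [-0.004, 0.0, -0.08], [0.022, 0.004, -0.071]]
-0.07 119 [[-0.028, -0.005, -0.068], [-0.003, 0.001, -0.06], [0.022, 0.004, -0.05]]
-0.05 124 [[-0.028, -0.003, -0.049], [-0.003, 0.001, -0.04], [0.022, 0.004, -0.032]]
-0.03 132 [[-0.028, -0.003, -0.029], [-0.004, 0.0, -0.021], [0.023, 0.004, -0.011]]
-0.01 155 [[-0.04, -0.003, -0.009], [-0.002, 0.002, 0.002], [0.033, 0.012, 0.009]]
```

Emit:
drive_tool(
  motion="0 -0.05 0 0 0; 0 -0.11 0 -0.03 0; 0 -0.17 0.02 -0.07 0; 0 -0.23 0.03 -0.07 0; 0 -0.27 0.035 -0.07 0; 0 -0.29 0.038 -0.07 0; 0 -0.297 0.038 -0.07 0; 0 -0.297 0.038 -0.07 0",
)

```text
time: 5.3
tool_pos: [0.6421, -0.2574, 0.1907]
eef_rot: [0.478, -0.52, 0.479, 0.521]
ft_force: [-0.3, 0.8, -2.8]
grip_width: 0.0539
```

```bash
cat > rack.py <<'E'
from h import *
def rack(W,r0=(0.640,-0.217)):
    d=W[...,:2]-np.array(r0); Z=W[...,2]
    m=(abs(d[...,0])<0.075)&(abs(d[...,1])<0.11)
    top=m&(Z>0.034)&(Z<0.042)
    P=W[top]; (cx,cy),(w,h),a=cv2.minAreaRect((P[:,:2]*1000).astype(np.float32)); print('top',(cx,cy),(w,h),a)
    flo=m&(Z>0.002)&(Z<0.018)
    for th in [np.radians(5)]:
        ex=np.array([np.cos(th),np.sin(th)]); ey=np.array([-np.sin(th),np.cos(th)])
        Q=P[:,:2]-r0; yl=Q@ey; xl=Q@ex
        mid=abs(xl)<0.025
        h,e=np.histogram(yl[mid],np.arange(-0.09,0.092,0.003)); print('bars',list(zip((e[:-1]*1000).round().astype(int).tolist(),h.tolist())))
        print('x range',np.percentile(xl,[1,99]).round(4))
rack(world(load('top0')))
if __name__=='__main__':
    from meas import rects
    c=cam('wrist'); save(c,'w3')
    s=robot.read_state(); P=held(c,s['tool_pos'])
    Q=P[(P[:,2]<-0.02)&(P[:,2]>-0.1)]
    for z in (-.09,-.06,-.03):
        q=Q[abs(Q[:,2]-z)<.01]; print(z,np.percentile(q,[5,50,95],axis=0)[:,:2].round(4).tolist()) if len(q) else 0
    rack(world(c))
    plan(0.643,-0.256,0.15,185)
E
python3 rack.py
```

```text
top (642.5294799804688, -217.2244873046875) (95.1854476928711, 164.29258728027344) 5.818908214569092
bars [(-90, 0), (-87, 0), (-84, 6), (-81, 25), (-78, 33), (-75, 26), (-72, 25), (-69, 29), (-66, 24), (-63, 25), (-60, 30), (-57, 6), (-54, 0), (-51, 0), (-48, 0), (-45, 0), (-42, 0), (-39, 1), (-36, 24), (-33, 23), (-30, 29), (-27, 30), (-24, 27), (-21, 29), (-18, 29), (-15, 31), (-12, 11), (-9, 0), (-6, 0), (-3, 0), (0, 0), (3, 0), (6, 0), (9, 16), (12, 26), (15, 26), (18, 29), (21, 27), (24, 31), (27, 24), (30, 27), (33, 26), (36, 0), (39, 0), (42, 0), (45, 0), (48, 0), (51, 0), (54, 7), (57, 29), (60, 28), (63, 32), (66, 27), (69, 26), (72, 30), (75, 25), (78, 27), (81, 3), (84, 0), (87, 0)]
x range [-0.0445  0.0486]
-0.09 [[-0.0223, -0.0161], [0.0015, -0.0141], [0.0253, -0.0122]]
-0.06 [[-0.0218, -0.0163], [0.0016, -0.0143], [0.0258, -0.0122]]
-0.03 [[-0.0215, -0.0164], [0.0023, -0.0143], [0.0258, -0.0123]]
top (645.64892578125, -232.6068115234375) (94.12659454345703, 136.02403259277344) 5.795324325561523
bars [(-90, 0), (-87, 0), (-84, 215), (-81, 241), (-78, 192), (-75, 227), (-72, 214), (-69, 201), (-66, 226), (-63, 187), (-60, 78), (-57, 0), (-54, 0), (-51, 0), (-48, 0), (-45, 0), (-42, 0), (-39, 0), (-36, 0), (-33, 0), (-30, 0), (-27, 0), (-24, 0), (-21, 0), (-18, 0), (-15, 0), (-12, 0), (-9, 0), (-6, 0), (-3, 0), (0, 0), (3, 0), (6, 0), (9, 0), (12, 0), (15, 0), (18, 0), (21, 0), (24, 0), (27, 0), (30, 0), (33, 0), (36, 0), (39, 0), (42, 0), (45, 0), (48, 0), (51, 0), (54, 0), (57, 0), (60, 0), (63, 0), (66, 0), (69, 0), (72, 0), (75, 0), (78, 0), (81, 0), (84, 0), (87, 0)]
x range [-0.0417  0.051 ]
plan [ 0.0548 -0.0015  0.0018] twist -0.005 | cur [ 0.642  -0.2574  0.1911] yaw -175.2 t 5.35
```

```bash
python3 -c "
from h import *
plan(0.646,-0.258,0.120,186)"
```

```text
plan [ 0.0948 -0.0053 -0.0012] twist -0.027 | cur [ 0.642  -0.2574  0.1911] yaw -175.2 t 5.35
```

Emit:
drive_tool(
  motion="0 -0.0053 -0.0012 -0.02 0; 0.03 -0.0053 -0.0012 -0.02 0; 0.05 -0.0053 -0.0012 -0.02 0; 0.06 -0.0053 -0.0012 -0.02 0; 0.07 -0.0053 -0.0012 -0.02 0; 0.08 -0.0053 -0.0012 -0.02 0; 0.085 -0.0053 -0.0012 -0.02 0; 0.085 -0.0053 -0.0012 -0.02 0",
)

```text
time: 6.35
tool_pos: [0.6469, -0.2578, 0.1273]
eef_rot: [0.474, -0.524, 0.475, 0.524]
ft_force: [-0.0, -0.0, -2.1]
grip_width: 0.054
```

```bash
python3 -c "
from h import *
c=cam('wrist'); save(c,'w4'); cv2.imwrite('pics/w4.png',c['color'])
s=robot.read_state(); P=held(c,s['tool_pos']); print(s['ft_force'],s['tool_pos'])
for z in (-.09,-.07,-.05,-.03,-.01):
    q=P[abs(P[:,2]-z)<.008]; print(z,len(q),np.percentile(q,[5,50,95],axis=0)[:,:2].round(4).tolist()) if len(q) else 0
"
```

```text
[-0.18444184  0.62834881 -3.1668261 ] [ 0.64706856 -0.25782631  0.12768421]
-0.09 11396 [[-0.0431, -0.0402], [-0.0005, -0.0128], [0.0441, 0.1128]]
-0.07 555 [[-0.0217, -0.0169], [0.0016, -0.0145], [0.0253, -0.012]]
-0.05 686 [[-0.0218, -0.0168], [0.0017, -0.0145], [0.0255, -0.012]]
-0.03 934 [[-0.0215, -0.0169], [0.0022, -0.0144], [0.0256, -0.012]]
-0.01 1262 [[-0.0213, -0.0168], [0.0023, -0.0144], [0.026, -0.012]]
```

View pics/w4.png

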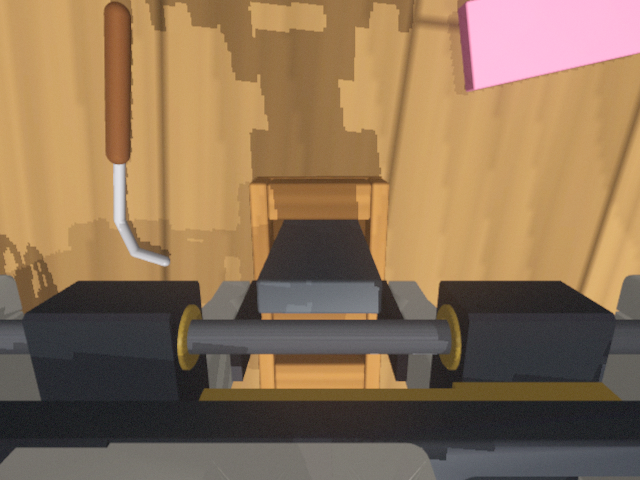

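Emit:
drive_tool(
  motion="0.01 0 0 0 0; 0.018 0 0 0 0; 0.018 0 0 0 0; 0.018 0 0 0 0.75; 0.018 0 0 0 0.75; 0.018 0 0 0 0.75; -0.02 0 0 0 0.75; -0.08 0 0 0 0.75",
)

```text
time: 7.4
tool_pos: [0.6461, -0.2575, 0.1866]
eef_rot: [0.474, -0.523, 0.475, 0.525]
ft_force: [0.3, -0.5, 0.3]
grip_width: 0.0655
```

```bash
python3 -c "
from h import *
c=cam('wrist'); save(c,'w5')
W=world(c); m=(W[...,2]>0.1)&(W[...,2]<0.15)&(abs(W[...,1]+.264)<.05)&(abs(W[...,0]-.647)<.06)
P=W[m]; print(len(P),np.percentile(P,[2,50,98],axis=0).round(4).tolist() if len(P) else 0)
r=(0.430,-0.099); a=np.radians(94); 
plan(0.430-0.048*np.cos(a),-0.099-0.048*np.sin(a),0.10,184)
plan(0.430-0.048*np.cos(a),-0.099-0.048*np.sin(a),0.004,184)"
```

```text
3000 [[0.6226, -0.2744, 0.1023], [0.6483, -0.2677, 0.1267], [0.6735, -0.2559, 0.1282]]
plan [0.1247 0.2723 0.1781] twist 0.04 | cur [ 0.6494 -0.2589  0.1954] yaw -174.2 t 7.45
plan [0.2527 0.2732 0.1786] twist 0.04 | cur [ 0.6494 -0.2589  0.1954] yaw -174.2 t 7.45
```

Emit:
drive_tool(
  motion="0 0.06 0.04 0.04 0.75; 0 0.13 0.09 0.04 0.75; 0.02 0.2 0.13 0.04 0.75; 0.06 0.25 0.16 0.04 0.75; 0.125 0.273 0.178 0.04 0.75; 0.125 0.273 0.178 0.04 0.75; 0.125 0.273 0.178 0.04 0.75; 0.125 0.273 0.178 0.04 0.75",
)

```text
time: 8.45
tool_pos: [0.4317, -0.1455, 0.0949]
eef_rot: [-0.483, 0.517, -0.482, -0.516]
ft_force: [-0.1, -0.4, 0.1]
grip_width: 0.0659
```

```bash
python3 -c "
from h import *
c=cam('wrist'); save(c,'w6')
W=world(c); m=(W[...,2]>0.010)&(W[...,2]<0.02)&(c['color'].max(2)<130)
n,l,st,ce=cv2.connectedComponentsWithStats(m.astype(np.uint8))
for i in range(1,n):
    if st[i,4]>1000: P=W[l==i]; print(st[i],cv2.minAreaRect((P[:,:2]*1000).astype(np.float32)),np.median(P[:,2]),P[:,:2].min(0))
plan(0.4333,-0.147,0.004,184)"
```

```text
[  27    0   62  239 2572] ((596.016845703125, -211.85943603515625), (3.1322457790374756, 139.69525146484375), 5.749242305755615) 0.015097283452923972 [ 0.58837751 -0.28138382]
[ 275  225   82   94 7355] ((433.88629150390625, -126.59945678710938), (54.12083435058594, 68.03572082519531), 4.1448822021484375) 0.015066011054151241 [ 0.40443786 -0.16192864]
plan [ 0.121  -0.0021 -0.0021] twist -0.002 | cur [ 0.4314 -0.1455  0.0947] yaw -176.1 t 8.5
```

Emit:
drive_tool(
  motion="0.06 -0.004 -0.003 0 0.75; 0.1 -0.004 -0.003 0 0.75; 0.121 -0.004 -0.003 0 0.75; 0.121 -0.004 -0.003 0 0.75; 0.121 -0.004 -0.003 0 0; 0.121 -0.004 -0.003 0 0; 0.121 -0.004 -0.003 0 0; 0.121 -0.004 -0.003 0 0",
)

```text
time: 9.5
tool_pos: [0.4341, -0.1474, 0.004]
eef_rot: [-0.483, 0.517, -0.482, -0.516]
ft_force: [-0.8, 1.1, 6.1]
grip_width: 0.054
```

Emit:
drive_tool(
  motion="0 0 0 0 0; -0.03 0 0 0 0; -0.06 0 0 0 0; -0.1 0 0 0 0; -0.14 0 0 0 0; -0.2 0 0 0 0; -0.25 0 0 0 0; -0.25 0 0 0 0",
)

```text
time: 10.5
tool_pos: [0.4344, -0.1472, 0.1932]
eef_rot: [-0.484, 0.518, -0.481, -0.516]
ft_force: [-0.1, 0.3, -4.1]
grip_width: 0.054
```

```bash
cat > hl.py <<'E'
from h import *
import sys
c=cam('wrist'); s=robot.read_state(); P=held(c,s['tool_pos']); print(s['grip_width'],s['ft_force'].round(1))
for z in (-.1,-.09,-.07,-.05,-.03,-.01):
    q=P[(abs(P[:,2]-z)<.006)&(P[:,1]<0.03)]; print(z,len(q),np.percentile(q,[5,50,95],axis=0)[:,:2].round(4).tolist()) if len(q) else 0
a=[float(v) for v in sys.argv[1:]]; plan(*a)
E
python3 hl.py 0.6415 -0.212 0.20 186; python3 -c "
from rack import *
rack(world(load('w6')))"
```

```text
0.0537537964772275 [-0.7  0.3 -3.6]
-0.1 268 [[-0.0195, -0.0268], [0.0045, -0.0251], [0.0284, -0.0233]]
-0.09 407 [[-0.0195, -0.0261], [0.0038, -0.0243], [0.0279, -0.0225]]
-0.07 515 [[-0.0198, -0.024], [0.0047, -0.0222], [0.0278, -0.0205]]
-0.05 646 [[-0.0197, -0.022], [0.0039, -0.0203], [0.0278, -0.0185]]
-0.03 872 [[-0.0201, -0.02], [0.0034, -0.0183], [0.0275, -0.0164]]
-0.01 1145 [[-0.0202, -0.018], [0.0038, -0.0163], [0.0274, -0.0144]]
plan [-0.0111 -0.2713 -0.1052] twist -0.047 | cur [ 0.4331 -0.1471  0.1912] yaw -176.1 t 10.55
top (642.5294799804688, -217.2244873046875) (95.1854476928711, 164.29258728027344) 5.818908214569092
bars [(-90, 0), (-87, 0), (-84, 6), (-81, 25), (-78, 33), (-75, 26), (-72, 25), (-69, 29), (-66, 24), (-63, 25), (-60, 30), (-57, 6), (-54, 0), (-51, 0), (-48, 0), (-45, 0), (-42, 0), (-39, 1), (-36, 24), (-33, 23), (-30, 29), (-27, 30), (-24, 27), (-21, 29), (-18, 29), (-15, 31), (-12, 11), (-9, 0), (-6, 0), (-3, 0), (0, 0), (3, 0), (6, 0), (9, 16), (12, 26), (15, 26), (18, 29), (21, 27), (24, 31), (27, 24), (30, 27), (33, 26), (36, 0), (39, 0), (42, 0),
[... 192 characters left out ...]
, -206.81202697753906) (38.94378662109375, 133.20846557617188) 4.002701759338379
bars [(-90, 0), (-87, 0), (-84, 0), (-81, 0), (-78, 0), (-75, 0), (-72, 0), (-69, 0), (-66, 0), (-63, 0), (-60, 0), (-57, 0), (-54, 0), (-51, 0), (-48, 0), (-45, 0), (-42, 0), (-39, 0), (-36, 0), (-33, 0), (-30, 0), (-27, 0), (-24, 0), (-21, 0), (-18, 0), (-15, 0), (-12, 0), (-9, 0), (-6, 0), (-3, 0), (0, 0), (3, 0), (6, 6), (9, 13), (12, 18), (15, 28), (18, 32), (21, 45), (24, 43), (27, 58), (30, 60), (33, 3), (36, 0), (39, 0), (42, 0), (45, 0), (48, 0), (51, 3), (54, 123), (57, 115), (60, 118), (63, 125), (66, 127), (69, 136), (72, 131), (75, 134), (78, 32), (81, 0), (84, 0), (87, 0)]
x range [-0.0444 -0.0105]
```

Emit:
drive_tool(
  motion="0 -0.06 -0.02 0 0; 0 -0.12 -0.04 -0.05 0; 0 -0.18 -0.06 -0.05 0; 0 -0.24 -0.08 -0.05 0; 0 -0.275 -0.09 -0.05 0; 0 -0.275 -0.094 -0.05 0; 0 -0.275 -0.094 -0.05 0; 0 -0.275 -0.094 -0.05 0",
)

```text
time: 11.55
tool_pos: [0.6427, -0.2034, 0.1901]
eef_rot: [0.472, -0.526, 0.473, 0.526]
ft_force: [-1.0, 0.4, -3.2]
grip_width: 0.0543
```

```bash
python3 hl.py 0.6425 -0.203 0.1275 186
```

```text
0.053739417993288144 [-0.2  0.1 -3.9]
-0.1 265 [[-0.0209, -0.0704], [-0.0003, -0.0106], [0.0255, -0.0074]]
-0.09 349 [[-0.0207, -0.0695], [0.0031, -0.0115], [0.0266, -0.0079]]
-0.07 1072 [[-0.0199, -0.0695], [0.0035, -0.0567], [0.0281, -0.0092]]
-0.05 467 [[-0.0211, -0.0149], [0.002, -0.0121], [0.0258, -0.0094]]
-0.03 621 [[-0.0211, -0.0158], [0.0026, -0.013], [0.0263, -0.0102]]
-0.01 863 [[-0.0211, -0.0165], [0.0022, -0.0138], [0.0262, -0.0109]]
plan [0.0841 0.0005 0.0005] twist 0.004 | cur [ 0.6429 -0.2034  0.1906] yaw -173.8 t 11.6
```

Emit:
drive_tool(
  motion="0 0.002 -0.008 0 0; 0.01 0.002 -0.0167 0 0; 0.03 0.002 -0.0167 0 0; 0.05 0.002 -0.0167 0 0; 0.06 0.002 -0.0167 0 0; 0.07 0.002 -0.0167 0 0; 0.08 0.002 -0.0167 0 0; 0.084 0.002 -0.0167 0 0",
)

```text
time: 12.6
tool_pos: [0.6434, -0.2161, 0.1271]
eef_rot: [0.472, -0.526, 0.472, 0.526]
ft_force: [0.4, -0.4, -2.8]
grip_width: 0.0538
```

```bash
python3 hl.py 0.6425 -0.216 0.113 186
```

```text
0.0540540449867158 [ 0.2  0.4 -3.9]
-0.1 129 [[-0.0345, -0.0618], [0.0004, -0.0105], [0.0406, -0.0002]]
-0.09 10003 [[-0.0411, -0.0821], [0.0055, -0.0615], [0.0469, 0.0071]]
-0.07 504 [[-0.02, -0.0572], [0.0047, -0.0127], [0.0271, -0.0089]]
-0.05 654 [[-0.02, -0.0577], [0.0039, -0.0135], [0.027, -0.0096]]
-0.03 870 [[-0.0202, -0.0578], [0.0035, -0.0141], [0.0271, -0.0104]]
-0.01 1216 [[-0.0199, -0.0576], [0.0035, -0.015], [0.0271, -0.011]]
plan [0.0186 0.0011 0.0003] twist 0.004 | cur [ 0.6433 -0.2161  0.1269] yaw -173.8 t 12.65
```

Inside without contact; seat, release and rise, then go to slate1.

Emit:
drive_tool(
  motion="0.01 0 0 0 0; 0.018 0 0 0 0; 0.018 0 0 0 0; 0.018 0 0 0 0.75; 0.018 0 0 0 0.75; 0.018 0 0 0 0.75; -0.02 0 0 0 0.75; -0.08 0 0 0 0.75",
)

```text
time: 13.65
tool_pos: [0.6424, -0.2161, 0.1865]
eef_rot: [0.472, -0.525, 0.473, 0.527]
ft_force: [1.2, -0.3, 0.2]
grip_width: 0.0656
```

```bash
python3 -c "
from h import *
c=cam('wrist'); save(c,'w5')
W=world(c); m=(W[...,2]>0.1)&(W[...,2]<0.15)&(abs(W[...,1]+.218)<.03)&(abs(W[...,0]-.647)<.06)
P=W[m]; print(len(P),np.percentile(P,[2,50,98],axis=0).round(4).tolist() if len(P) else 0)
a=np.radians(80); 
plan(0.415+0.048*np.cos(a),0.099+0.048*np.sin(a),0.10,170)
plan(0.415+0.048*np.cos(a),0.099+0.048*np.sin(a),0.004,170)"
```

```text
2941 [[0.6211, -0.2315, 0.1025], [0.6465, -0.2245, 0.1268], [0.6719, -0.213, 0.1285]]
plan [0.1235 0.2431 0.5145] twist 0.361 | cur [ 0.6458 -0.2173  0.1951] yaw -173.8 t 13.7
plan [0.2515 0.2439 0.5149] twist 0.361 | cur [ 0.6458 -0.2173  0.1951] yaw -173.8 t 13.7
```

Emit:
drive_tool(
  motion="0 0.04 0.08 0.1 0.75; 0 0.08 0.16 0.2 0.75; 0 0.12 0.24 0.36 0.75; 0 0.16 0.32 0.36 0.75; 0 0.2 0.4 0.36 0.75; 0.03 0.23 0.48 0.36 0.75; 0.08 0.243 0.515 0.36 0.75; 0.12 0.243 0.515 0.36 0.75",
)

```text
time: 14.7
tool_pos: [0.4199, 0.1507, 0.0973]
eef_rot: [0.542, -0.455, 0.54, 0.456]
ft_force: [0.4, 0.8, -0.5]
grip_width: 0.0655
```

Emit:
drive_tool(
  motion="0 0 0 0 0.75; 0 0 0 0 0.75; 0 0 0 0 0.75; 0 0 0 0 0.75; 0 0 0 0 0.75; 0 0 0 0 0.75; 0 0 0 0 0.75; 0 0 0 0 0.75",
)

```text
time: 15.7
tool_pos: [0.4208, 0.1482, 0.0975]
eef_rot: [0.542, -0.454, 0.542, 0.454]
ft_force: [0.4, 0.2, -0.5]
grip_width: 0.0657
```

```bash
python3 -c "
from h import *
c=cam('wrist'); save(c,'w6')
W=world(c); m=(W[...,2]>0.010)&(W[...,2]<0.02)&(c['color'].max(2)<130)
n,l,st,ce=cv2.connectedComponentsWithStats(m.astype(np.uint8))
for i in range(1,n):
    if st[i,4]>800: P=W[l==i]; print(st[i],cv2.minAreaRect((P[:,:2]*1000).astype(np.float32)),np.median(P[:,2]),P[:,:2].max(0),P[:,:2].min(0))
plan(0.423,0.146,0.004,170)"
```

```text
[  269    69    90   191 13170] ((416.5314636230469, 97.8033447265625), (119.65797424316406, 54.32184600830078), 79.5113296508789) 0.01506585472400587 [0.45272685 0.16103955] [0.37991481 0.03434449]
plan [ 0.1247 -0.0034 -0.0024] twist -0.001 | cur [0.4208 0.1482 0.0975] yaw 170.0 t 15.75
```

Emit:
drive_tool(
  motion="0.06 -0.005 -0.003 0 0.75; 0.1 -0.005 -0.003 0 0.75; 0.124 -0.005 -0.003 0 0.75; 0.124 -0.005 -0.003 0 0.75; 0.124 -0.005 -0.003 0 0; 0.124 -0.005 -0.003 0 0; 0.124 -0.005 -0.003 0 0; 0.124 -0.005 -0.003 0 0",
)

```text
time: 16.75
tool_pos: [0.4247, 0.1458, 0.0054]
eef_rot: [0.542, -0.454, 0.541, 0.454]
ft_force: [-2.2, 0.7, 7.8]
grip_width: 0.0539
```

Emit:
drive_tool(
  motion="0 0 0 0 0; -0.03 0 0 0 0; -0.06 0 0 0 0; -0.1 0 0 0 0; -0.14 0 0 0 0; -0.2 0 0 0 0; -0.27 0 0 0 0; -0.27 0 0 0 0",
)

```text
time: 17.75
tool_pos: [0.4259, 0.1466, 0.211]
eef_rot: [0.545, -0.455, 0.539, 0.454]
ft_force: [0.7, -0.6, -3.4]
grip_width: 0.0538
```

```bash
python3 hl.py 0.639 -0.17 0.205 186
```

```text
0.05371778531647036 [ 0.4 -0.3 -3.2]
-0.1 309 [[-0.0219, -0.0091], [0.0018, -0.0048], [0.025, -0.0007]]
-0.09 406 [[-0.0217, -0.0086], [0.0016, -0.0044], [0.0254, -0.0003]]
-0.07 507 [[-0.0215, -0.0079], [0.002, -0.0038], [0.0251, 0.0003]]
-0.05 648 [[-0.0216, -0.0072], [0.002, -0.003], [0.0253, 0.0012]]
-0.03 849 [[-0.0215, -0.0064], [0.002, -0.0023], [0.0253, 0.0019]]
-0.01 1139 [[-0.0215, -0.0057], [0.002, -0.0015], [0.0258, 0.0027]]
plan [ 0.0041 -0.3551 -0.3647] twist -0.357 | cur [0.4245 0.1458 0.2085] yaw 170.0 t 17.8
```

Emit:
drive_tool(
  motion="0 -0.04 -0.04 -0.1 0; 0 -0.09 -0.09 -0.2 0; 0 -0.15 -0.155 -0.357 0; 0 -0.21 -0.215 -0.357 0; 0 -0.27 -0.275 -0.357 0; 0 -0.32 -0.33 -0.357 0; 0 -0.345 -0.355 -0.357 0; 0 -0.355 -0.365 -0.357 0",
)

```text
time: 18.8
tool_pos: [0.6379, -0.172, 0.2039]
eef_rot: [0.473, -0.524, 0.475, 0.526]
ft_force: [-0.1, 0.1, -2.6]
grip_width: 0.054
```

Emit:
drive_tool(
  motion="0.015 0 0 0 0; 0.015 0 0 0 0; 0.015 0 0 0 0; 0.015 0 0 0 0; 0.015 0 0 0 0; 0.015 0 0 0 0; 0.015 0 0 0 0; 0.015 0 0 0 0",
)

```text
time: 19.8
tool_pos: [0.6386, -0.1707, 0.1958]
eef_rot: [0.473, -0.526, 0.473, 0.526]
ft_force: [0.5, -0.5, -2.4]
grip_width: 0.0539
```

```bash
python3 hl.py 0.639 -0.17 0.127 186;python3 -c "
from h import *
c=cam('wrist'); save(c,'w7'); cv2.imwrite('pics/w7.png',c['color'])"
```

```text
0.05371417336604859 [ 0.7 -1.2 -2.8]
-0.1 650 [[-0.0201, -0.086], [0.0036, -0.0224], [0.0277, -0.0186]]
-0.09 748 [[-0.0206, -0.0857], [0.0036, -0.0206], [0.0278, -0.0169]]
-0.07 5968 [[-0.0164, -0.0998], [0.0077, -0.0557], [0.0318, -0.0153]]
-0.05 891 [[-0.0217, -0.0148], [0.0021, -0.0119], [0.0256, -0.0091]]
-0.03 1159 [[-0.0221, -0.011], [0.0018, -0.0081], [0.0255, -0.0052]]
-0.01 1539 [[-0.0222, -0.0071], [0.0015, -0.0043], [0.0253, -0.0014]]
plan [ 0.0917 -0.0006  0.0009] twist 0.001 | cur [ 0.6386 -0.1707  0.1958] yaw -174.0 t 19.85
```

View pics/w7.png

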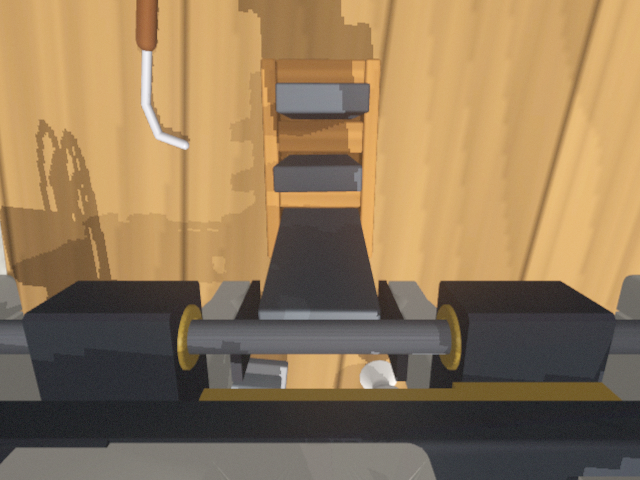

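Emit:
drive_tool(
  motion="0 0 0.008 0 0; 0.02 0 0.0156 0 0; 0.05 0 0.0156 0 0; 0.07 0 0.0156 0 0; 0.08 0 0.0156 0 0; 0.09 0 0.0156 0 0; 0.09 0 0.0156 0 0; 0.09 0 0.0156 0 0",
)

```text
time: 20.9
tool_pos: [0.6377, -0.1591, 0.1289]
eef_rot: [-0.473, 0.526, -0.473, -0.525]
ft_force: [0.9, 0.2, -2.2]
grip_width: 0.0544
```

```bash
python3 hl.py 0.639 -0.178 0.12 186
```

```text
0.05360729505913315 [-0.3  0.4 -2. ]
-0.1 547 [[-0.0342, -0.0998], [0.0003, -0.0222], [0.0447, -0.005]]
-0.09 12990 [[-0.0403, -0.0989], [0.001, -0.0697], [0.0465, 0.0058]]
-0.07 965 [[-0.0205, -0.0984], [0.0051, -0.0166], [0.0282, -0.0128]]
-0.05 1247 [[-0.0207, -0.0986], [0.0043, -0.0129], [0.0275, -0.0091]]
-0.03 1626 [[-0.0212, -0.0985], [0.0039, -0.0091], [0.0277, -0.0053]]
-0.01 2212 [[-0.0211, -0.0987], [0.0039, -0.0055], [0.0275, -0.0016]]
plan [ 0.0119  0.001  -0.0253] twist 0.001 | cur [ 0.6378 -0.1591  0.1289] yaw -174.0 t 20.95
```

Emit:
drive_tool(
  motion="0 0 -0.004 0 0; 0.002 0 -0.008 0 0; 0.004 0 -0.012 0 0; 0.006 0 -0.016 0 0; 0.008 0 -0.02 0 0; 0.01 0 -0.023 0 0; 0.01 0 -0.023 0 0; 0.01 0 -0.023 0 0",
)

```text
time: 21.95
tool_pos: [0.6391, -0.1761, 0.1207]
eef_rot: [0.473, -0.526, 0.473, 0.526]
ft_force: [0.1, -0.4, -2.5]
grip_width: 0.0536
```

```bash
python3 hl.py 0.639 -0.178 0.113 186
```

```text
0.05370570376264583 [ 0.8  0.9 -2.2]
-0.09 6038 [[-0.0404, -0.1221], [0.0016, -0.0656], [0.0467, 0.0114]]
-0.07 728 [[-0.0215, -0.0517], [0.0033, -0.0062], [0.0267, -0.0028]]
-0.05 932 [[-0.0217, -0.0521], [0.0026, -0.0053], [0.0266, -0.0018]]
-0.03 1280 [[-0.0214, -0.0527], [0.0045, -0.0044], [0.027, -0.0008]]
-0.01 1760 [[-0.021, -0.0788], [0.0035, -0.0035], [0.0267, 0.0002]]
plan [ 0.0104  0.0005 -0.0025] twist 0.001 | cur [ 0.6392 -0.1761  0.1208] yaw -174.0 t 22.0
```

Now upright (2.6°). Seat and release; then rise and head to dibber1.

Emit:
drive_tool(
  motion="0.006 0 0 0 0; 0.011 0 0 0 0; 0.011 0 0 0 0; 0.011 0 0 0 0.75; 0.011 0 0 0 0.75; 0.011 0 0 0 0.75; -0.03 0 0 0 0.75; -0.1 0 0 0 0.75",
)

```text
time: 23.0
tool_pos: [0.6379, -0.1759, 0.1943]
eef_rot: [0.472, -0.524, 0.474, 0.527]
ft_force: [0.9, 0.3, 1.3]
grip_width: 0.0656
```

```bash
python3 -c "
from h import *
c=cam('wrist'); save(c,'w8')
W=world(c)
for y0 in(-.173,-.219,-.265):
    m=(W[...,2]>0.118)&(W[...,2]<0.15)&(abs(W[...,1]-y0)<.023)&(abs(W[...,0]-.645)<.05)
    P=W[m]; print(len(P),np.percentile(P,[2,50,98],axis=0).round(4).tolist() if len(P) else 0)
from meas import rects
t=cam('top'); save(t,'t8'); rects(t)
plan(0.45,0.40,0.20,178)"
```

```text
2243 [[0.6147, -0.1845, 0.119], [0.6403, -0.1764, 0.1269], [0.6658, -0.1665, 0.1283]]
2439 [[0.6205, -0.2277, 0.1214], [0.6457, -0.2187, 0.127], [0.6714, -0.2091, 0.1284]]
2793 [[0.6222, -0.2727, 0.1236], [0.6477, -0.264, 0.127], [0.6734, -0.2551, 0.1284]]
dib [389, 178] (641, -218) (166, 92) 95 38
dib [180, 169] (661, 284) (51, 28) 85 11
dib [178, 191] (614, 290) (91, 45) 96 10
dib [10, 273] (429, 651) (138, 20) 4 19
dib [112, 271] (426, 410) (141, 36) 84 34
dib [181, 274] (417, 262) (147, 36) 82 34
plan [-0.0008  0.1737  0.7921] twist 0.18 | cur [ 0.6425 -0.1769  0.2024] yaw -173.9 t 23.1
```

Emit:
drive_tool(
  motion="0 0.02 0.08 0.1 0.75; 0 0.04 0.16 0.18 0.75; 0 0.06 0.24 0.18 0.75; 0 0.08 0.32 0.18 0.75; 0 0.1 0.4 0.18 0.75; 0 0.12 0.48 0.18 0.75; 0 0.14 0.55 0.18 0.75; 0 0.15 0.6 0.18 0.75",
)

```text
time: 24.1
tool_pos: [0.479, 0.2617, 0.196]
eef_rot: [0.509, -0.491, 0.508, 0.491]
ft_force: [1.2, 0.3, -0.1]
grip_width: 0.0659
```

```bash
python3 -c "
from h import *
plan(0.431,0.46,0.12,177)"
```

```text
plan [0.1015 0.0731 0.2619] twist 0.023 | cur [0.479  0.2617 0.196 ] yaw 178.0 t 24.1
```

Emit:
drive_tool(
  motion="0 0.03 0.08 0.02 0.65; 0 0.05 0.15 0.02 0.65; 0.03 0.07 0.22 0.02 0.65; 0.06 0.07 0.25 0.02 0.65; 0.1 0.07 0.26 0.02 0.65; 0.1 0.07 0.26 0.02 0.65; 0.1 0.07 0.26 0.02 0.65; 0.1 0.07 0.26 0.02 0.65",
)

```text
time: 25.1
tool_pos: [0.4353, 0.4566, 0.1225]
eef_rot: [0.514, -0.487, 0.512, 0.487]
ft_force: [-0.2, 0.3, -0.1]
grip_width: 0.0568
```

```bash
python3 -c "
from h import *
c=cam('wrist'); save(c,'w9'); cv2.imwrite('pics/w9.png',c['color'])
W=world(c); m=(W[...,2]>0.030)&(W[...,2]<0.04)&(W[...,0]<.5)&(W[...,0]>.36)
n,l,st,ce=cv2.connectedComponentsWithStats(m.astype(np.uint8))
for i in range(1,n):
    if st[i,4]>300: P=W[l==i]; print(st[i],cv2.minAreaRect((P[:,:2]*1000).astype(np.float32)),np.median(P[:,2]),P[:,:2].max(0),P[:,:2].min(0))
plan(0.431,0.46,0.004,177)"
```

```text
[ 293    0   63   34 1896] ((426.1705017089844, 317.1783752441406), (17.452009201049805, 36.688987731933594), 87.18840789794922) 0.034702663489070806 [0.44460633 0.326514  ] [0.4074321  0.30760938]
[ 299  143   55  129 5068] ((430.23223876953125, 433.8158874511719), (88.83250427246094, 35.972904205322266), 85.28380584716797) 0.03472934579724179 [0.45138001 0.4778374 ] [0.41166679 0.38951932]
plan [0.1579 0.006  0.004 ] twist 0.0 | cur [0.4352 0.4565 0.1224] yaw 177.0 t 25.15
```

View pics/w9.png

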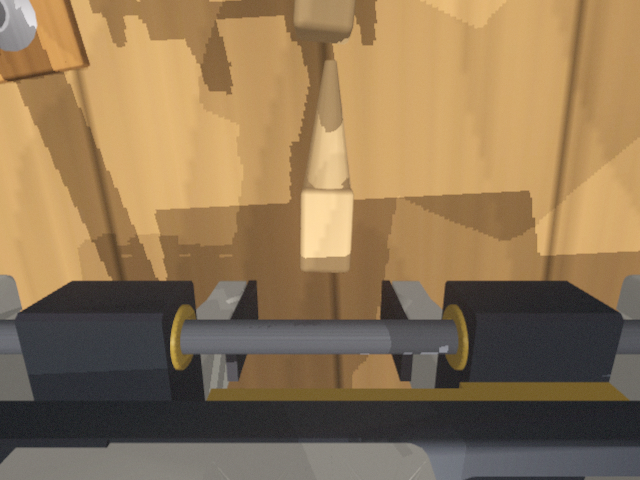

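Emit:
drive_tool(
  motion="0.05 0.0035 0.0206 0.038 0.6; 0.1 0.0035 0.0206 0.038 0.6; 0.1285 0.0035 0.0206 0.038 0.6; 0.1285 0.0035 0.0206 0.038 0.6; 0.1285 0.0035 0.0206 0.038 0; 0.1285 0.0035 0.0206 0.038 0; 0.1285 0.0035 0.0206 0.038 0; 0.1285 0.0035 0.0206 0.038 0",
  squeeze=3,
)

```text
time: 26.15
tool_pos: [0.4333, 0.4727, 0.0256]
eef_rot: [0.521, -0.479, 0.519, 0.479]
ft_force: [0.2, 0.5, 4.5]
grip_width: 0.0359
```

Emit:
drive_tool(
  motion="-0.02 0 -0.001 0 0; -0.05 0 -0.005 0 0; -0.08 0 -0.01 0 0; -0.12 0 -0.02 0 0; -0.16 0 -0.03 0 0; -0.2 0 -0.03 0 0; -0.25 0 -0.03 0 0; -0.25 0 -0.03 0 0",
)

```text
time: 27.15
tool_pos: [0.4319, 0.4505, 0.216]
eef_rot: [0.522, -0.479, 0.518, 0.48]
ft_force: [0.6, 0.4, -2.1]
grip_width: 0.0359
```

```bash
python3 -c "
from h import *
c=cam('wrist'); save(c,'w10'); c2=cam('side'); save(c2,'s10'); s=robot.read_state(); print(s['tool_pos'],s['grip_width'],s['ft_force'])
u,v=proj(c2,s['tool_pos'])[0].astype(int); print(u,v)
a=c2['color'][max(0,v-120):v+180,max(0,u-150):u+150]
cv2.imwrite('pics/w10.png',np.hstack([cv2.resize(c['color'],(400,300)),cv2.resize(a,(400,300))]))"
```

```text
[0.43063024 0.44915974 0.2123243 ] 0.036204019205035805 [ 0.29363524 -0.26605398 -1.95455917]
237 327
```

View pics/w10.png

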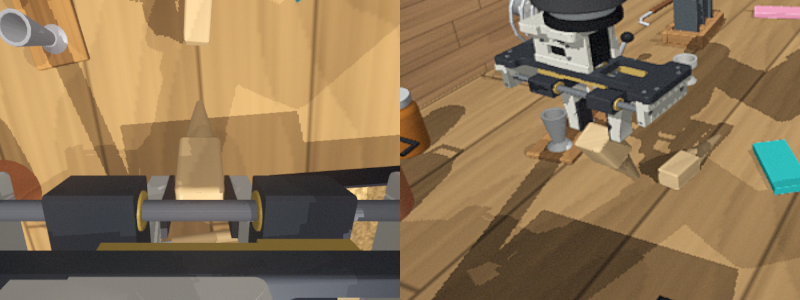

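```bash
cat > tilt.py <<'E'
from h import *
def tilt(c,s,verbose=1):
    W=world(c); Rm=R.from_quat(np.roll(s['eef_rot'],-1)).as_matrix()
    d=(W-s['tool_pos'])@Rm   # tool coords: x down, y jaw, z
    hsv=cv2.cvtColor(c['color'],cv2.COLOR_BGR2HSV)
    m=(abs(d[...,1])<0.012)&(d[...,0]>-0.03)&(d[...,0]<0.15)&(abs(d[...,2])<0.14)&(W[...,2]>0.03)&(hsv[...,1]>40)&(hsv[...,0]<35)
    n,l,st,ce=cv2.connectedComponentsWithStats(m.astype(np.uint8)); i=1+np.argmax(st[1:,4])
    P=d[l==i]
    for x in np.arange(-.03,.14,.01):
        q=P[(P[:,0]>=x)&(P[:,0]<x+.01)]
        if len(q)>5: print(round(x,2),len(q),'z',np.percentile(q[:,2],[5,50,95]).round(4),'y',q[:,1].mean().round(4))
if __name__=='__main__':
    c=cam('wrist'); tilt(c,robot.read_state())
E
python3 tilt.py; python3 -c "
from tilt import *
tilt(load('s10'),robot.read_state())"
```

```text
-0.02 48 z [-0.0033 -0.0015  0.0003] y -0.0001
-0.01 1926 z [-0.0078 -0.0032  0.0059] y -0.0
0.0 915 z [-0.0133 -0.0107 -0.0084] y -0.0
0.01 809 z [-0.0184 -0.0159 -0.0135] y 0.0001
0.02 726 z [-0.0238 -0.0211 -0.0186] y 0.0001
0.03 572 z [-0.0284 -0.0262 -0.0239] y -0.0001
0.04 265 z [-0.0309 -0.0292 -0.0281] y -0.0009
0.05 324 z [-0.0342 -0.0318 -0.028 ] y -0.0005
0.06 290 z [-0.0374 -0.035  -0.0303] y -0.0007
0.07 230 z [-0.0408 -0.0382 -0.0335] y -0.001
0.08 186 z [-0.0441 -0.0417 -0.0367] y -0.0014
0.09 136 z [-0.0476 -0.0451 -0.0409] y -0.001
0.1 102 z [-0.0508 -0.0486 -0.0455] y -0.0012
0.11 64 z [-0.0542 -0.0521 -0.0498] y -0.0013
-0.02 42 z [-0.0015  0.0014  0.0044] y -0.0008
-0.01 217 z [0.0034 0.0126 0.0219] y 0.0001
0.0 98 z [0.0227 0.0267 0.0289] y -0.0002
0.01 26 z [0.0218 0.0242 0.026 ] y 0.0001
0.02 26 z [0.0165 0.0189 0.0212] y -0.0005
0.03 26 z [0.0116 0.0136 0.0162] y 0.0008
0.04 24 z [0.0059 0.0082 0.0105] y -0.0
0.05 7 z [0.0043 0.0051 0.0055] y -0.001
0.06 9 z [-0.0132 -0.0107 -0.0076] y 0.0084
0.07 27 z [-0.0336 -0.0175 -0.0106] y 0.0087
0.08 32 z [-0.0362 -0.0277 -0.0187] y 0.0087
0.09 21 z [-0.0427 -0.0335 -0.0252] y 0.0073
0.1 18 z [-0.0458 -0.0401 -0.0345] y 0.0065
0.11 13 z [-0.0497 -0.0445 -0.0399] y 0.0038
```

Emit:
drive_tool(
  motion="-0.02 -0.02 -0.01 0 0; -0.031 -0.06 -0.025 0 0; -0.031 -0.11 -0.045 0 0; -0.031 -0.16 -0.065 0 0; -0.031 -0.21 -0.085 0 0; -0.031 -0.25 -0.1 0 0; -0.031 -0.27 -0.107 0 0; -0.031 -0.28 -0.109 0 0",
)

```text
time: 28.3
tool_pos: [0.6343, 0.35, 0.2347]
eef_rot: [0.52, -0.479, 0.521, 0.479]
ft_force: [-0.8, 0.2, -1.4]
grip_width: 0.0362
```

Emit:
drive_tool(
  motion="0 0 0 0 0; 0 0 0 0 0; 0 0 0 0 0; 0 0 0 0 0; 0 0 0 0 0; 0 0 0 0 0; 0 0 0 0 0; 0 0 0 0 0",
)

```text
time: 29.3
tool_pos: [0.6336, 0.3508, 0.2351]
eef_rot: [0.52, -0.479, 0.52, 0.479]
ft_force: [-0.8, -1.1, -1.2]
grip_width: 0.0361
```

```bash
cat > rim.py <<'E'
from h import *
def rims(c):
    W=world(c); X,Y,Z=W[...,0],W[...,1],W[...,2]; s=robot.read_state()
    Rm=R.from_quat(np.roll(s['eef_rot'],-1)).as_matrix()
    for c0 in [(0.646,0.152),(0.638,0.2267),(0.629,0.301)]:
        m=(Z>0.081)&(Z<0.089)&(np.hypot(X-c0[0],Y-c0[1])<0.027)
        P=W[m]
        if len(P)<30: print(c0,len(P)); continue
        x,y=P[:,0],P[:,1]; f=np.linalg.lstsq(np.c_[x,y,np.ones(len(x))],x*x+y*y,rcond=None)[0]
        cx,cy=f[0]/2,f[1]/2; t=Rm.T@(np.array([cx,cy,.085])-s['tool_pos'])
        print('rim',len(P),round(cx,4),round(cy,4),'r',np.sqrt(f[2]+cx*cx+cy*cy).round(4),'in tool',t.round(4))
if __name__=='__main__':
    from tilt import tilt
    c=cam('wrist'); save(c,'wr'); s=robot.read_state(); tilt(c,s); rims(c); print(s['tool_pos'],s['grip_width'])
    cv2.imwrite('pics/wr%d.png'%int(s['time']),c['color'])
E
python3 rim.py
```

```text
-0.01 1831 z [-0.0073 -0.0029  0.0058] y 0.0
0.0 876 z [-0.0122 -0.0099 -0.0077] y 0.0
0.01 785 z [-0.017  -0.0146 -0.0123] y 0.0001
0.02 671 z [-0.0216 -0.0193 -0.0171] y -0.0002
0.03 598 z [-0.0263 -0.024  -0.0219] y 0.0001
0.04 256 z [-0.0285 -0.0271 -0.0261] y -0.0006
0.05 296 z [-0.0313 -0.0291 -0.0259] y -0.0006
0.06 276 z [-0.0341 -0.0318 -0.0276] y -0.0003
0.07 220 z [-0.0369 -0.0347 -0.0297] y -0.0006
0.08 179 z [-0.0399 -0.0376 -0.0323] y -0.0012
0.09 135 z [-0.0429 -0.0407 -0.0364] y -0.0011
0.1 98 z [-0.0458 -0.0438 -0.0408] y -0.0006
0.11 66 z [-0.049  -0.0469 -0.0447] y -0.0008
0.12 12 z [-0.0496 -0.0489 -0.0474] y -0.0007
(0.646, 0.152) 0
rim 1036 0.6401 0.2261 r 0.017 in tool [ 0.1501 -0.0166 -0.1238]
rim 722 0.6316 0.3001 r 0.0171 in tool [ 0.1501 -0.0021 -0.0507]
[0.63362935 0.35080996 0.23513514] 0.03612859286107546
```

Emit:
drive_tool(
  motion="0 -0.002 -0.0076 0 0; 0.015 -0.002 -0.0076 0 0; 0.03 -0.002 -0.0076 0 0; 0.04 -0.002 -0.0076 0 0; 0.05 -0.002 -0.0076 0 0; 0.056 -0.002 -0.0076 0 0; 0.056 -0.002 -0.0076 0 0; 0.056 -0.002 -0.0076 0 0",
)

```text
time: 30.35
tool_pos: [0.6348, 0.3452, 0.1936]
eef_rot: [0.52, -0.479, 0.52, 0.479]
ft_force: [0.1, 0.0, -1.0]
grip_width: 0.036
```

```bash
python3 rim.py
```

```text
-0.01 1816 z [-0.0072 -0.0028  0.0058] y -0.0
0.0 881 z [-0.0121 -0.0098 -0.0075] y 0.0001
0.01 769 z [-0.0168 -0.0144 -0.0123] y 0.0
0.02 667 z [-0.0214 -0.0191 -0.0169] y -0.0001
0.03 595 z [-0.0261 -0.0238 -0.0215] y -0.0
0.04 245 z [-0.0282 -0.0268 -0.026 ] y -0.001
0.05 296 z [-0.0307 -0.0288 -0.0254] y -0.0006
0.06 277 z [-0.0336 -0.0314 -0.0272] y -0.0005
0.07 221 z [-0.0366 -0.0343 -0.0292] y -0.0006
0.08 178 z [-0.0394 -0.0373 -0.0328] y -0.0008
0.09 133 z [-0.0423 -0.0403 -0.036 ] y -0.001
0.1 99 z [-0.0452 -0.0432 -0.0401] y -0.0011
0.11 67 z [-0.0479 -0.0462 -0.0434] y -0.0007
0.12 16 z [-0.0489 -0.0482 -0.0426] y 0.0003
(0.646, 0.152) 0
rim 1394 0.6401 0.2261 r 0.017 in tool [ 0.1086 -0.0149 -0.1183]
rim 943 0.6315 0.2996 r 0.0164 in tool [ 0.1086 -0.0003 -0.0458]
[0.63482554 0.34519199 0.19365343] 0.03605551119641614
```

Emit:
drive_tool(
  motion="0 0 -0.011 0 0; 0 0 -0.022 0 0; 0.002 0 -0.033 0 0; 0.006 0 -0.045 0 0; 0.012 0 -0.056 0 0; 0.018 0 -0.066 0 0; 0.026 0 -0.073 0 0; 0.032 0 -0.077 0 0",
)

```text
time: 31.4
tool_pos: [0.6298, 0.2871, 0.1686]
eef_rot: [0.52, -0.479, 0.52, 0.479]
ft_force: [-0.2, 0.4, -1.2]
grip_width: 0.0357
```

```bash
python3 rim.py | grep -v '^0.0[4-9]'
```

```text
-0.01 1609 z [-0.0051 -0.001   0.0056] y -0.0001
0.0 448 z [-0.0056 -0.0051 -0.0047] y -0.0002
0.01 369 z [-0.0057 -0.0053 -0.0049] y 0.0002
0.02 328 z [-0.006  -0.0055 -0.0051] y -0.0002
0.03 278 z [-0.0061 -0.0057 -0.0053] y 0.0
rim 1450 0.6486 0.1521 r 0.0169 in tool [ 0.0831 -0.0301 -0.1326]
rim 1370 0.64 0.2257 r 0.017 in tool [ 0.083  -0.0155 -0.0599]
rim 434 0.6313 0.2971 r 0.0148 in tool [ 0.083  -0.0009  0.0104]
[0.62954855 0.28679925 0.16801236] 0.036089635646405084
```

Emit:
drive_tool(
  motion="0.01 0 0 0 0; 0.018 0 0 0 0; 0.025 0 0 0 0; 0.027 0 0 0 0; 0.027 0 0 0 0.55; 0.027 0 0 0 0.55; 0.027 0 0 0 0.55; 0.027 0 0 0 0.55",
)

```text
time: 32.45
tool_pos: [0.63, 0.2875, 0.1489]
eef_rot: [0.52, -0.479, 0.52, 0.479]
ft_force: [0.2, -0.3, -0.0]
grip_width: 0.0482
```

Emit:
drive_tool(
  motion="0 0 0 0 0.55; -0.03 0 0 0 0.55; -0.06 0 0 0 0.55; -0.1 0 0 0 0.55; -0.12 0 0 0 0.55; -0.12 0 0 0 0.55; -0.12 0 0 0 0.55; -0.12 0 0 0 0.55",
)

```text
time: 33.45
tool_pos: [0.6294, 0.2872, 0.2374]
eef_rot: [0.519, -0.479, 0.521, 0.479]
ft_force: [-0.5, -0.0, -0.3]
grip_width: 0.0481
```

```bash
cat > seat.py <<'E'
from h import *
def seat(c,cups=((0.6315,0.300),(0.640,0.226),(0.6486,0.152))):
    W=world(c)
    for q in cups:
        m=(W[...,2]>.125)&(W[...,2]<.185)&(np.hypot(W[...,0]-q[0],W[...,1]-q[1])<.035)
        P=W[m]
        if len(P)<50: continue
        zt=np.percentile(P[:,2],97); T=P[P[:,2]>zt-.006]; r=cv2.minAreaRect((T[:,:2]*1000).astype(np.float32)); 
        A=np.linalg.lstsq(np.c_[T[:,:2]-T[:,:2].mean(0),np.ones(len(T))],T[:,2],rcond=None)[0]
        print('top z',zt.round(4),len(T),r,'tilt deg',np.degrees(A[:2]).round(1))
if __name__=='__main__':
    c=cam('wrist'); seat(c); c2=cam('top'); seat(c2,((0.629,0.301),(0.638,0.2267),(0.646,0.152)))
    s=robot.read_state(); print(s['tool_pos'],s['ft_force'])
    cv2.imwrite('pics/st%d.png'%int(s['time']),np.hstack([cv2.resize(c['color'],(400,300)),cv2.resize(c2['color'],(400,300))]))
    from meas import rects; rects(c2)
E
python3 seat.py
```

```text
top z 0.1587 2545 ((631.76171875, 299.361572265625), (35.294254302978516, 35.58110809326172), 85.97315216064453) tilt deg [-0.1  1.6]
top z 0.1615 188 ((628.8956909179688, 299.2062683105469), (31.935577392578125, 35.08642578125), 85.42144012451172) tilt deg [ 0.9 -0.1]
[0.62966636 0.28730514 0.23793786] [-0.63308321  0.37014171  0.10931322]
slate [290, 126] (754, 32) (167, 6) 91 17
dib [423, 181] (613, -265) (75, 25) 94 38
dib [232, 185] (621, 165) (97, 32) 96 11
dib [178, 193] (605, 290) (87, 30) 97 11
dib [181, 274] (416, 256) (139, 36) 82 34
```

```bash
python3 -c "
from h import *
plan(0.425,0.31,0.122,172)"
```

```text
plan [0.1549 0.2743 0.008 ] twist 0.074 | cur [0.6297 0.2873 0.2379] yaw 175.3 t 33.55
```

Emit:
drive_tool(
  motion="0 0.06 0 0.07 0.65; 0 0.13 0 0.07 0.65; 0.03 0.2 0.008 0.07 0.65; 0.08 0.26 0.008 0.07 0.65; 0.13 0.274 0.008 0.07 0.65; 0.155 0.274 0.008 0.07 0.65; 0.155 0.274 0.008 0.07 0.65; 0.155 0.274 0.008 0.07 0.65",
)

```text
time: 34.55
tool_pos: [0.4261, 0.3106, 0.1234]
eef_rot: [0.533, -0.465, 0.533, 0.465]
ft_force: [0.7, -0.6, 0.8]
grip_width: 0.0569
```

```bash
python3 -c "
from h import *
c=cam('wrist'); save(c,'w11')
W=world(c); m=(W[...,2]>0.030)&(W[...,2]<0.04)&(W[...,0]<.5)&(W[...,0]>.36)
n,l,st,ce=cv2.connectedComponentsWithStats(m.astype(np.uint8))
for i in range(1,n):
    if st[i,4]>300:
        P=W[l==i]; r=cv2.minAreaRect((P[:,:2]*1000).astype(np.float32)); print(st[i],r)
        (x,y),(w,h),a=r
        if w<h: w,h,a=h,w,a+90
        a=np.radians(a); e=np.array([x,y])/1000+(w/2000-.006)*np.array([np.cos(a),np.sin(a)]); print(e); plan(e[0],e[1],0.026,90+np.degrees(a))
"
```

```text
[ 295  133   54  128 5190] ((421.516845703125, 280.3929443359375), (86.12616729736328, 36.09781265258789), 81.90503692626953)
[0.42673585 0.31708673]
plan [0.1301 0.0006 0.0083] twist 0.006 | cur [0.4263 0.3107 0.1236] yaw 172.2 t 34.6
```

Emit:
drive_tool(
  motion="0.05 0.0006 0.0083 0.006 0.6; 0.1 0.0006 0.0083 0.006 0.6; 0.13 0.0006 0.0083 0.006 0.6; 0.13 0.0006 0.0083 0.006 0.6; 0.13 0.0006 0.0083 0.006 0; 0.13 0.0006 0.0083 0.006 0; 0.13 0.0006 0.0083 0.006 0; 0.13 0.0006 0.0083 0.006 0",
  squeeze=3,
)

```text
time: 35.6
tool_pos: [0.4266, 0.3172, 0.0262]
eef_rot: [0.535, -0.463, 0.533, 0.464]
ft_force: [0.7, 0.8, 5.1]
grip_width: 0.0361
```

Emit:
drive_tool(
  motion="-0.02 0 -0.001 0 0; -0.05 0 -0.005 0 0; -0.08 0 -0.01 0 0; -0.12 0 -0.02 0 0; -0.16 0 -0.03 0 0; -0.2 0 -0.03 0 0; -0.28 0 -0.03 0 0; -0.28 0 -0.03 0 0",
)

```text
time: 36.6
tool_pos: [0.4244, 0.2956, 0.2407]
eef_rot: [0.537, -0.463, 0.531, 0.464]
ft_force: [0.1, -0.3, -1.8]
grip_width: 0.0361
```

```bash
python3 rim.py; python3 -c "
from h import *
plan(0.655,0.2,0.237,172)"
```

```text
-0.02 865 z [-0.0017  0.0014  0.0055] y -0.0
-0.01 1322 z [-0.0085 -0.0048  0.0001] y -0.0
0.0 1115 z [-0.0158 -0.0122 -0.0087] y 0.0
0.01 965 z [-0.0229 -0.0195 -0.0161] y 0.0
0.02 873 z [-0.0302 -0.0266 -0.0234] y 0.0
0.03 417 z [-0.0345 -0.0321 -0.0304] y -0.0011
0.04 451 z [-0.0393 -0.036  -0.032 ] y -0.0009
0.05 410 z [-0.0443 -0.0408 -0.035 ] y -0.0008
0.06 338 z [-0.0492 -0.0458 -0.0404] y -0.0015
0.07 268 z [-0.0542 -0.0509 -0.0461] y -0.0021
0.08 208 z [-0.0592 -0.056  -0.0512] y -0.0024
0.09 145 z [-0.0645 -0.0614 -0.0577] y -0.0025
0.1 83 z [-0.0689 -0.0664 -0.0637] y -0.0025
rim 739 0.6472 0.1516 r 0.0169 in tool [ 0.1529 -0.2416 -0.1108]
rim 876 0.6392 0.2256 r 0.0172 in tool [ 0.1532 -0.2232 -0.0387]
rim 482 0.6307 0.2996 r 0.0166 in tool [ 0.1534 -0.2044  0.0334]
[0.42322392 0.29474441 0.23789054] 0.035956309667269516
plan [ 0.0015 -0.3237 -0.0815] twist -0.002 | cur [0.4232 0.2947 0.2379] yaw 171.9 t 36.65
```

Emit:
drive_tool(
  motion="0 -0.02 -0.02 0 0; 0 -0.06 -0.045 0 0; 0 -0.12 -0.061 0 0; 0 -0.18 -0.061 0 0; 0 -0.24 -0.061 0 0; 0 -0.285 -0.061 0 0; 0 -0.312 -0.061 0 0; 0 -0.32 -0.061 0 0",
)

```text
time: 37.65
tool_pos: [0.654, 0.2143, 0.233]
eef_rot: [0.533, -0.463, 0.536, 0.463]
ft_force: [-0.7, -0.1, -1.4]
grip_width: 0.0357
```

Emit:
drive_tool(
  motion="0 0 0 0 0; 0 0 0 0 0; 0 0 0 0 0; 0 0 0 0 0; 0 0 0 0 0; 0 0 0 0 0; 0 0 0 0 0; 0 0 0 0 0",
)

```text
time: 38.65
tool_pos: [0.654, 0.215, 0.2351]
eef_rot: [0.534, -0.463, 0.534, 0.463]
ft_force: [-0.6, -0.2, -1.3]
grip_width: 0.0361
```

```bash
python3 rim.py
```

```text
-0.01 1753 z [-0.0064 -0.0021  0.005 ] y 0.0
0.0 1047 z [-0.0128 -0.0098 -0.0069] y 0.0
0.01 913 z [-0.0189 -0.0159 -0.0131] y -0.0
0.02 791 z [-0.0251 -0.0222 -0.0193] y -0.0
0.03 608 z [-0.03   -0.0279 -0.0253] y 0.0001
0.04 324 z [-0.0337 -0.0314 -0.0295] y -0.0011
0.05 390 z [-0.0377 -0.0347 -0.0304] y -0.0004
0.06 327 z [-0.0416 -0.0388 -0.0342] y -0.0006
0.07 272 z [-0.0459 -0.0429 -0.0378] y -0.0009
0.08 205 z [-0.0499 -0.0472 -0.0423] y -0.0013
0.09 152 z [-0.0542 -0.0515 -0.0477] y -0.0012
0.1 99 z [-0.0582 -0.0559 -0.0531] y -0.0011
0.11 51 z [-0.0613 -0.0594 -0.0569] y -0.0008
rim 749 0.6488 0.1512 r 0.0171 in tool [ 0.1501 -0.0038 -0.0639]
rim 224 0.6374 0.2248 r 0.0149 in tool [0.1501 0.0178 0.0073]
(0.629, 0.301) 0
[0.65400674 0.21502958 0.23513018] 0.035990895694995126
```

Emit:
drive_tool(
  motion="0 -0.004 -0.01 0 0; 0.015 -0.004 -0.01 0 0; 0.03 -0.004 -0.01 0 0; 0.04 -0.004 -0.01 0 0; 0.05 -0.004 -0.01 0 0; 0.057 -0.004 -0.01 0 0; 0.057 -0.004 -0.01 0 0; 0.057 -0.004 -0.01 0 0",
)

```text
time: 39.7
tool_pos: [0.6561, 0.2073, 0.1928]
eef_rot: [0.534, -0.464, 0.534, 0.463]
ft_force: [-0.4, 0.2, 0.1]
grip_width: 0.0358
```

```bash
python3 rim.py | grep -v '^0.0[2-9]'
```

```text
-0.01 1743 z [-0.0064 -0.0021  0.005 ] y -0.0
0.0 1021 z [-0.0126 -0.0096 -0.0068] y 0.0001
0.01 898 z [-0.0186 -0.0156 -0.0128] y 0.0
0.1 107 z [-0.0569 -0.0546 -0.0511] y -0.0011
0.11 50 z [-0.0599 -0.0581 -0.0561] y -0.0009
rim 1017 0.6487 0.1507 r 0.0163 in tool [ 0.1078 -0.0005 -0.0572]
rim 330 0.6377 0.2254 r 0.0152 in tool [0.1078 0.0209 0.0152]
(0.629, 0.301) 0
[0.65612544 0.2073431  0.19285512] 0.03568623119923914
```

Emit:
drive_tool(
  motion="-0.002 0 -0.013 0 0; -0.003 0 -0.027 0 0; -0.002 0 -0.042 0 0; 0.002 0 -0.056 0 0; 0.01 0 -0.07 0 0; 0.018 0 -0.082 0 0; 0.026 0 -0.09 0 0; 0.032 0 -0.093 0 0",
)

```text
time: 40.75
tool_pos: [0.6459, 0.1378, 0.1678]
eef_rot: [0.534, -0.463, 0.534, 0.463]
ft_force: [0.5, 1.0, -0.6]
grip_width: 0.0358
```

```bash
python3 rim.py
```

```text
-0.01 1431 z [-0.0037 -0.0005  0.0051] y -0.0
0.0 452 z [-0.0042 -0.0037 -0.0033] y -0.0001
0.01 394 z [-0.0044 -0.004  -0.0036] y 0.0
0.02 333 z [-0.0047 -0.0042 -0.0038] y 0.0
0.03 292 z [-0.0049 -0.0045 -0.0041] y -0.0001
0.04 215 z [-0.0052 -0.0048 -0.0044] y 0.0001
0.05 41 z [-0.0037 -0.0028 -0.0015] y -0.0014
0.06 69 z [-0.0024 -0.0013  0.0007] y -0.0016
0.07 70 z [-0.0011  0.0002  0.0031] y -0.0013
0.08 55 z [0.0004 0.0014 0.0045] y -0.0013
0.09 10 z [0.0019 0.0038 0.0056] y -0.0015
rim 458 0.6483 0.1484 r 0.015 in tool [ 0.0823 -0.0011  0.011 ]
rim 392 0.6406 0.2281 r 0.0146 in tool [0.0823 0.0177 0.0888]
(0.629, 0.301) 0
[0.64570487 0.13770343 0.16727877] 0.03597118935262547
```

Emit:
drive_tool(
  motion="0.01 0 0 0 0; 0.018 0 0 0 0; 0.025 0 0 0 0; 0.027 0 0 0 0; 0.027 0 0 0 0.55; 0.027 0 0 0 0.55; 0.027 0 0 0 0.55; 0.027 0 0 0 0.55",
)

```text
time: 41.8
tool_pos: [0.6461, 0.1382, 0.1482]
eef_rot: [0.534, -0.463, 0.534, 0.463]
ft_force: [-0.2, -0.3, 0.9]
grip_width: 0.0482
```

Emit:
drive_tool(
  motion="0 0 0 0 0.55; -0.03 0 0 0 0.55; -0.06 0 0 0 0.55; -0.1 0 0 0 0.55; -0.15 0 0 0 0.55; -0.15 0 0 0 0.55; -0.15 0 0 0 0.55; -0.15 0 0 0 0.55",
)

```text
time: 42.8
tool_pos: [0.6456, 0.138, 0.2595]
eef_rot: [0.533, -0.463, 0.535, 0.464]
ft_force: [-0.2, -0.3, -0.0]
grip_width: 0.0479
```

```bash
python3 seat.py; python3 -c "
from h import *
c=cam('top');W=world(c)
m=(W[...,2]>.09)&(W[...,2]<.135)&(abs(W[...,0]-.655)<.05)&(abs(W[...,1]-.035)<.035);P=W[m];print('knob',len(P),np.median(P,axis=0),P.max(0),P.min(0))
W=world(cam('side'))
m=(W[...,2]>.09)&(W[...,2]<.135)&(abs(W[...,0]-.655)<.05)&(abs(W[...,1]-.035)<.035);P=W[m];print('knob',len(P),np.median(P,axis=0),P.max(0),P.min(0))
s=robot.read_state();print(s['q'].round(2))
plan(0.55,0.035,0.25,172)"; ls pics|tail -3
```

```text
top z 0.1395 177 ((629.779296875, 282.7109680175781), (4.192627429962158, 34.581607818603516), 82.44081115722656) tilt deg [ -5.6 -38. ]
top z 0.1586 2190 ((648.8502197265625, 150.73272705078125), (35.38959884643555, 36.003658294677734), 81.79846954345703) tilt deg [0.2 1.5]
top z 0.1614 296 ((628.4638061523438, 300.5677185058594), (35.20619201660156, 36.21785354614258), 87.58721160888672) tilt deg [-0.2  0.5]
top z 0.1602 35 ((642.2538452148438, 139.3545379638672), (9.587101936340332, 27.81978416442871), 82.51731872558594) tilt deg [-3.2 10. ]
[0.6457318  0.13805658 0.25966325] [-0.38150794  0.49600161 -1.28370235]
dib [382, 181] (639, -198) (125, 92) 94 38
dib [232, 185] (621, 165) (97, 32) 97 10
dib [178, 193] (605, 291) (87, 29) 99 10
knob 121 [0.65752704 0.03280644 0.11494695] [0.67014791 0.04398526 0.12204289] [0.64724205 0.02064089 0.10343203]
knob 90 [0.65455813 0.0381342  0.10921613] [0.67005044 0.04532063 0.11874539] [0.64635892 0.02561644 0.09167623]
[ 0.51  0.32  0.03  0.   -1.28 -0.65]
plan [ 0.0135  0.1073 -0.1541] twist -0.002 | cur [0.6459 0.1381 0.26  ] yaw 171.9 t 43.0
wr38.png
wr39.png
wr40.png
```

```bash
python3 -c "
from h import *
plan(0.595,0.034,0.2,180)"; ls pics
```

```text
plan [ 0.0802  0.0476 -0.1469] twist -0.18 | cur [0.6459 0.1381 0.26  ] yaw 171.9 t 43.0
crop0.png
side0.png
st33.png
st42.png
top0.png
w1.png
w10.png
w2.png
w4.png
w7.png
w9.png
wr29.png
wr30.png
wr31.png
wr36.png
wr38.png
wr39.png
wr40.png
```

View pics/st42.png

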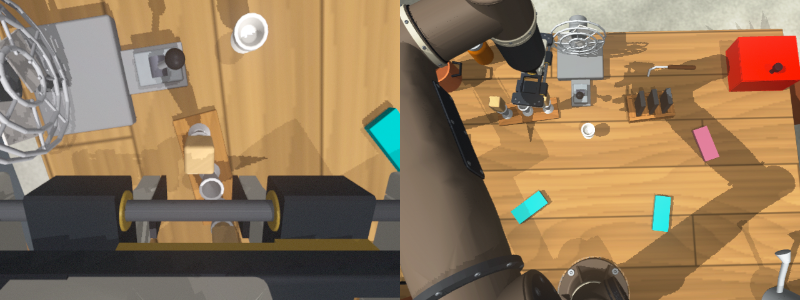

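Emit:
drive_tool(
  motion="0 0.02 -0.05 0 0; 0 0.047 -0.1 -0.18 0; 0.04 0.047 -0.147 -0.18 0; 0.08 0.047 -0.147 -0.18 0; 0.08 0.047 -0.147 -0.18 0; 0.08 0.047 -0.147 -0.18 0; 0.08 0.047 -0.147 -0.18 0; 0.08 0.047 -0.147 -0.18 0",
)

```text
time: 44.0
tool_pos: [0.5961, 0.0344, 0.2015]
eef_rot: [-0.5, 0.5, -0.499, -0.5]
ft_force: [0.4, 0.2, 0.2]
grip_width: 0.0005
```

Emit:
drive_tool(
  motion="0.05 0 0 0 0; 0.1 0 0 0 0; 0.145 0 0 0 0; 0.145 0 0 0 0; 0.145 0 0 0 0; 0.145 0 0 0 0; 0.145 0 0 0 0; 0.145 0 0 0 0",
)

```text
time: 45.0
tool_pos: [0.5959, 0.0341, 0.0926]
eef_rot: [0.5, -0.5, 0.5, 0.5]
ft_force: [-0.6, 0.6, 0.1]
grip_width: 0.0004
```

```bash
python3 -c "
from h import *
plan(0.703,0.034,0.092,180); s=robot.read_state(); print(s['ft_force'],s['grip_width'])
c=cam('side'); u,v=proj(c,[0.68,0.034,0.12])[0].astype(int)
cv2.imwrite('pics/lev.png',cv2.resize(c['color'][max(0,v-90):v+90,max(0,u-120):u+120],(640,480)))"
```

```text
plan [ 9.000e-04 -1.428e-01 -1.000e-04] twist 0.0 | cur [0.5959 0.0341 0.0926] yaw -180.0 t 45.0
[-0.56083231  0.56321656  0.12002403] 0.00040610700583699913
```

View pics/lev.png

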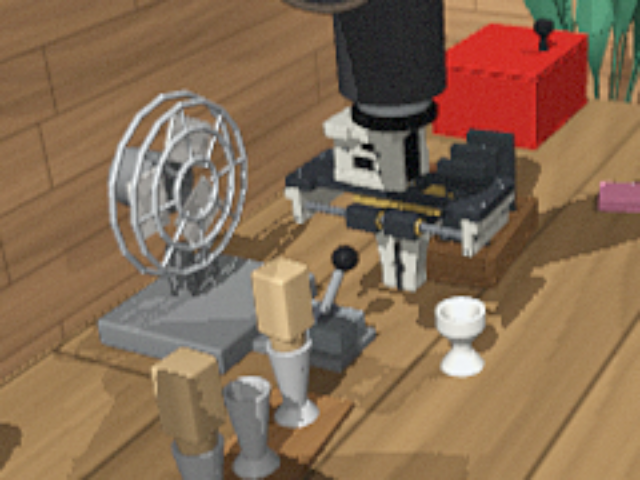

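Emit:
drive_tool(
  motion="0 -0.03 0 0 0; 0 -0.05 0 0 0; 0 -0.07 0 0 0; 0 -0.09 0 0 0; 0 -0.105 0 0 0; 0 -0.12 0 0 0; 0 -0.132 0 0 0; 0 -0.136 0 0 0",
)

```text
time: 46.05
tool_pos: [0.6979, 0.034, 0.0915]
eef_rot: [0.5, -0.5, 0.5, 0.5]
ft_force: [-1.3, 0.2, -1.7]
grip_width: 0.0004
```

```bash
python3 -c "
from h import *
s=robot.read_state(); print(s['tool_pos'],s['ft_force'])
for n in('side','top'):
    c=cam(n);W=world(c)
    m=(W[...,2]>.075)&(W[...,2]<.135)&(W[...,0]>.66)&(W[...,0]<.78)&(abs(W[...,1]-.034)<.02)&(c['color'].max(2)<80);P=W[m];print(n,'knob',len(P),np.median(P,axis=0),P.max(0),P.min(0))
    if n=='side':
        u,v=proj(c,[0.70,0.034,0.12])[0].astype(int)
        cv2.imwrite('pics/lev2.png',cv2.resize(c['color'][max(0,v-70):v+70,max(0,u-90):u+90],(640,480)))"
```

```text
[0.69787772 0.03396886 0.09146106] [-1.30371417  0.22291393 -1.69297424]
side knob 64 [0.71867138 0.04261638 0.11333532] [0.73652233 0.04673874 0.13480119] [0.67687631 0.03128264 0.10018535]
  return _methods._mean(a, axis=axis, dtype=dtype,
  ret = um.true_divide(
Traceback (most recent call last):
ValueError: zero-size array to reduction operation maximum which has no identity
```

View pics/lev2.png

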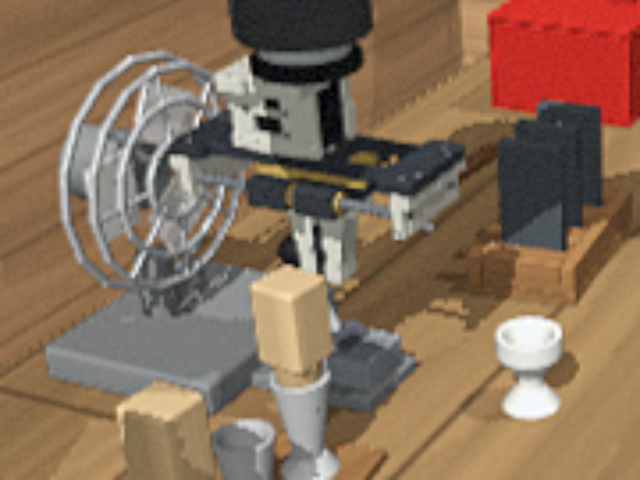

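Emit:
drive_tool(
  motion="0 -0.002 0 0 0; 0 -0.004 0 0 0; 0 -0.006 0 0 0; 0 -0.008 0 0 0; 0 -0.01 0 0 0; 0 -0.012 0 0 0; 0 -0.012 0 0 0; 0 -0.012 0 0 0",
)

```text
time: 47.15
tool_pos: [0.7046, 0.0339, 0.0918]
eef_rot: [0.499, -0.499, 0.501, 0.501]
ft_force: [-8.5, 0.8, 3.7]
grip_width: 0.0007
```

Emit:
drive_tool(
  motion="0 0.03 0 0 0; 0 0.08 0 0 0; 0 0.13 0 0 0; -0.08 0.13 0 0 0; -0.16 0.15 0 0 0; -0.2 0.2 -0.05 0 0; -0.2 0.2 -0.1 0 0; -0.2 0.2 -0.1 0 0",
)

```text
time: 48.15
tool_pos: [0.5569, -0.0426, 0.2435]
eef_rot: [0.501, -0.5, 0.5, 0.499]
ft_force: [-0.0, 0.3, -0.2]
grip_width: 0.0005
```

```bash
python3 -c "
from h import *
for n in('side','top'):
    c=cam(n);W=world(c); save(c,'end'+n)
    m=(W[...,2]>.085)&(W[...,2]<.135)&(W[...,0]>.62)&(W[...,0]<.78)&(abs(W[...,1]-.034)<.02);P=W[m];print(n,'knob',len(P),P and 0 if len(P)==0 else (np.median(P,axis=0),P.max(0),P.min(0)))
    if n=='side': a=c['color'][180:360,150:400]
    else:
        b=c['color']
        from seat import seat; seat(c,((0.629,0.301),(0.638,0.2267),(0.646,0.152)))
        for y0 in(-.172,-.218,-.264):
            m=(W[...,2]>0.118)&(W[...,2]<0.15)&(abs(W[...,1]-y0)<.023)&(abs(W[...,0]-.645)<.05)
            P=W[m]; print('slate',len(P),np.median(P,axis=0).round(4) if len(P) else 0)
cv2.imwrite('pics/end.png',np.hstack([cv2.resize(a,(400,300)),cv2.resize(b,(400,300))]))
s=robot.read_state();print(s['tool_pos'],s['time'])"
```

```text
side knob 80 (array([0.7254469 , 0.03720526, 0.10820775]), array([0.74169877, 0.04725045, 0.11616029]), array([0.71634015, 0.02423422, 0.0905081 ]))Traceback (most recent call last):
  File "<string>", line 5, in <module>
    m=(W[...,2]>.085)&(W[...,2]<.135)&(W[...,0]>.62)&(W[...,0]<.78)&(abs(W[...,1]-.034)<.02);P=W[m];print(n,'knob',len(P),P and 0 if len(P)==0 else (np.median(P,axis=0),P.max(0),P.min(0)))
                                                                                                                          ^^^^^^^
ValueError: The truth value of an empty array is ambiguous. Use `array.size > 0` to check that an array is not empty.
```

Emit:
drive_tool(
  motion="-0.02 0.05 -0.1 0 0; -0.02 0.1 -0.2 0 0; -0.02 0.1 -0.25 0 0; -0.02 0.1 -0.3 0 0; -0.02 0.1 -0.35 0 0; -0.02 0.1 -0.4 0 0; -0.02 0.1 -0.4 0 0; -0.02 0.1 -0.4 0 0",
)

```text
time: 49.25
tool_pos: [0.482, -0.3405, 0.2563]
eef_rot: [0.5, -0.5, 0.5, 0.5]
ft_force: [1.0, -0.4, 0.5]
grip_width: 0.0003
```

```bash
python3 -c "
from h import *
from seat import seat
from scipy.optimize import least_squares
def ball(c,n):
    W=world(c)
    m=(W[...,2]>.088)&(W[...,2]<.135)&(W[...,0]>.62)&(W[...,0]<.78)&(abs(W[...,1]-.034)<.022)&(c['color'].max(2)<90);P=W[m]
    if len(P)<10: print(n,len(P)); return
    r=least_squares(lambda q:np.linalg.norm(P-q,axis=1)-.013,P.mean(0)-[0,0,.01],loss='soft_l1',f_scale=.002); print(n,len(P),r.x.round(4))
ball(load('side0'),'side0'); ball(load('top0'),'top0')
a=cam('side'); b=cam('top'); ball(a,'side'); ball(b,'top')
seat(b,((0.629,0.301),(0.638,0.2267),(0.646,0.152)))
W=world(b)
for y0 in(-.172,-.218,-.264):
    m=(W[...,2]>0.118)&(W[...,2]<0.15)&(abs(W[...,1]-y0)<.023)&(abs(W[...,0]-.645)<.05)
    P=W[m]; print('slate',len(P),np.median(P,axis=0).round(4) if len(P) else 0)
cv2.imwrite('pics/end.png',np.hstack([cv2.resize(a['color'][180:360,150:400],(400,300)),cv2.resize(b['color'],(400,300))]))
s=robot.read_state();print(s['tool_pos'],s['time'])"
```

```text
side0 74 [0.66   0.0314 0.1056]
top0 113 [0.6609 0.0323 0.1071]
side 67 [0.731  0.0312 0.1027]
top 111 [0.7326 0.0328 0.1045]
top z 0.162 287 ((628.5667724609375, 300.8061828613281), (35.96416091918945, 34.89373016357422), 87.12296295166016) tilt deg [ 0.2 -0.2]
top z 0.1616 280 ((646.7520141601562, 152.04583740234375), (35.883453369140625, 35.0677604675293), 82.57184600830078) tilt deg [ 0.4 -0.2]
slate 164 [ 0.6442 -0.1725  0.1277]
slate 0 0
slate 0 0
[ 0.48208218 -0.34002934  0.25686593] 49.35
```

View pics/end.png

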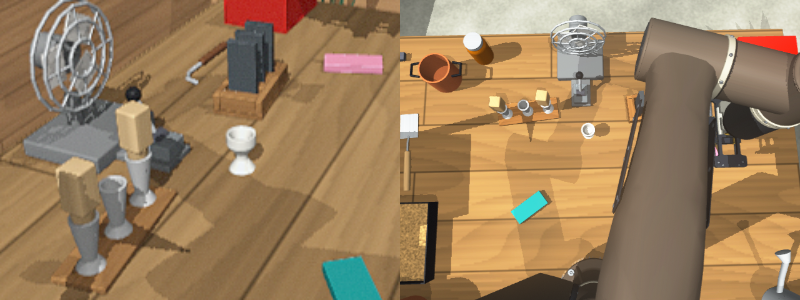

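```bash
python3 -c "
from h import *
robot.close_job(); print('handed in')"
```

```text
the job is handed in; nothing more can be done
handed in
```

I stood both dibbers in the two outer cups and all three slate markers in their own rack slots. Then I pushed the fan's lever over until it met its stop, backed the arm clear and handed the job in at about 49 s. Only two dibbers were in the scene. The egg cup and the pink and turquoise look-alikes were never touched.

**Dibbers:** their tops were 0.159 m above the table by the wrist camera (0.158 expected) and 0.162 m by the top camera. Both are within 2 mm of the cup centres and less than 1° off upright by the top camera (1.6° in the wrist view).

**Slates:** their tops were at 0.127 m (0.128 expected), each centred in its slot, measured just after placing. In the last pictures the arm hid two of them from the top camera, but the side view shows all three still upright.

**Lever:** the push met the stop, with the force rising to about 8.5 N. Both cameras put the knob's travel at 71–72 mm instead of the full 77 mm. The final knob height fits the lever being fully over (about 1.0 rad), having started slightly off zero. Had it started at exactly zero, it would be at about 0.92 rad, which still passes the 0.85 limit.

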